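# Change over the grinding wheels on the locking rod of a wheel rack

### The arm

A 6-joint arm with a two-finger parallel gripper is mounted at the origin on a cart in front of the work surface, level with it; the furniture and walls round the work are solid. World frame = base frame: x ahead of the robot, y to its left, z up, the work surface at z = 0. Lengths are in m, angles in rad, forces in N, time in s.
With the tool pointing down it reaches from about 0.35 to 0.725 m from the base axis. Payload 4.3 kg.
Tool frame: the origin (TCP) lies midway between the tips of the shut fingers; the grasp point (between the pads) lies 19 mm behind it; z points along the fingers, y is the line along which they close (so a half turn about z gives the same grasp; the last joint's range is limited). The gripper opens to 85 mm and grips with 20 to 120 N. Pads are 22 mm wide; open, the fingers measure 114 mm over their backs; the gripper's body (76 mm by 85 mm) begins 54 mm behind the grasp point. The pads swing forward as they close: fully open they stand 13 mm farther back than shut.
Start: joints at [1.039, 0.377, 0.081, 1.274, 0, 1.46], TCP at [0.235, 0.525, 0.203] pointing down, gripper open.
Joint ranges: [-2.72, 2.72], [-0.84, 1.66], [-1.02, 1.22], [-1.77, 2.12], [-1.37, 1.28], [-3.14, 3.14]. Speed limits (rad/s): [2.57, 2.57, 3.14, 3.14, 3.14, 3.14].

### API

Orientations are given as a 3x3 rotation matrix whose columns are the frame's x, y, z axes.
In Python, from rig import r gives the robot as it stands.
- The arm moves only by the tool servo_tool, never from a script. Its argument "deltas" is a list of rows, each a list of 3 entries, a list of its own where there are three numbers: the closure, from 0 (fully open) to 1 (shut), then the shift along the tool's x, y, z in cm, then the turn, a rotation vector about the tool's x, y, z in degrees. A call has exactly 5 rows; each row is the pose to reach, as a shift and turn from the pose commanded when the call began, along the tool's axes at that moment; what a row does not reach only later rows make up. A row lasts 1/8 s, in which the tool goes at most 62.5 mm and 10.7 degrees, less where a joint would pass 70% of its speed; a pose out of reach is approached as far as the arm can. A call with a gripper value outside its range is refused whole. The fingers move at their own pace and stop on an object; "newtons" is the grip in N (left out, the last holds). Time passes only in rows, so rows that repeat a pose let the fingers close, or fill a call up. It gives the time, the measured TCP pose, the force and the opening at its end, in the units of the state.
- r.state(): the state, without advancing time (a new reading comes with each control period).
- r.read_camera(name): name is "scene" or "top" or "wrist"; returns a dict with "pixels" (420x560x3 uint8, blue, green, red), "intrinsics" (3x3 intrinsics, pixels), "rvec" (rotation vector, rad) and "tvec" (3), from world to camera coordinates, as OpenCV has them. Camera axes: x right, y down, z forward; pixel columns grow to the right and rows downward; lengths in m; the calibration is good to about 2 mm. A picture is of the moment at which its call begins. There is no depth.
- r.sign_off(): hands the job in, once; it reports no verdict.
Trained networks look in the newest picture that a camera, given by its name, has taken for a name from the list of things; names that differ only in an ending like _2 or _b are one class to them, and where a whole thing is asked for, a point or a joint stands for the part that bears it (a point fixed in the world has none). Each returns a list of dicts, best first, with "score" (0 to 1); they miss things now and then, are a little off and sometimes report something else, mostly with a low value. They report only what shows in the picture. A call takes as long as a camera call.
- r.outline_of(label, camera): "mask" (420x560 bool, what is visible of it) and "xy" ([column, row] in pixels, amid what is visible of it).
The state is a dict: "time_s": time; "qpos": joint angles; "qvel": joint speeds; "joint_torque": joint torques, N m; "tool_pos": TCP position; "tool_rot": TCP orientation; "force": force on the tool from outside, world axes, zero at the start; "wrist_torque": the same for the moment, N m; "opening": opening from 0.0 (shut) to 1.0 (fully open).
Only numpy, scipy, OpenCV 4.12 (cv2) and the standard library are available. Lean on these libraries where they do the work, as an engineer would, in place of code of your own. Each camera call takes 0.05 s, during which the arm holds its last target. There are 200 camera calls.

### The job

Swap the grinding wheels: press the child-safety hook on the plywood wheel rack to free its keeper door, draw the locking rod right out, stand the worn wheel from the rack in a slot of the carton and each new wheel from the carton gently in a bay of the rack. Then push the rod back through both end boards and all the wheels until its head is home, and shut the door so that the hook snaps in again, leaving the other things on the bench where they are.

Things in the scene. Friction and masses are not known exactly. Their poses are not given: they have to be found in the camera images.
- rack: plywood wheel rack fixed to the bench, 162 x 269 mm. Origin underneath the middle bay at bench height; y axis along the rod towards the keeper door, x away from its front, z up. End boards 12 mm thick at y 87 to 99 and -87 to -99 mm (x -60 to 60, top z 92), each with a 16 mm hole at x 0, z 74. Beyond y 99 a 49 mm space for the rod's head, with a front board at x -66 to -78 (top z 106)
- bay_a (a point): seat of a wheel's centre in the bay at rack y -58 mm, 74 mm above the bench. A bay is a pair of notches in the rails at x 40 to 52 and -40 to -52 mm: 24 mm wide, bevelled to 34 mm at the rail tops (z 76 mm), bottom at z 44 mm. A wheel let down into it rests on the notches upright, its bore in line with the end-board holes
- bay_b (a point): the same for the middle bay, rack y 0
- bay_c (a point): the same for the bay at rack y +58 mm, on the door side
- rod_hole (a point): centre of the outer mouth of the 16 mm hole in the door-side end board (rack x 0, y 99, z 74 mm); the rod goes in here towards the rack's -y
- rod: locking rod, 0.14 kg: 12 mm round bar with a square head 18 x 18 x 42 mm. Origin on the axis at the shoulder; y axis along it: head from 0 to +42 mm, bar from 0 to -211 mm, the last 14 mm tapered to 4 mm. Starts through the rack's holes, shoulder at the end board (home: rack y 99 to 106 mm), axis 72 mm above the bench. Must go 215 mm along the rack's +y to come clear; may lie on the bench
- rod_grip (a point): on the rod's axis in the middle of the head, 22 mm from the shoulder: grip it here from above, across 18 mm
- rod_tip (a point): tip of the rod, 211 mm from the shoulder
- door (a joint): keeper door angle (rad): 0 shut (about 0.01 when latched, stop at -0.02), 1.5 fully open. Plywood panel 155 x 90 x 10 mm, from 16 to 106 mm above the bench, upright hinge line at rack x -72, y 153 mm; shut it runs along rack +x (inner face y 148), open along rack +y in front of the rod's path. A weak spring (0.6 N at the edge) swings it open and holds it there
- door_push (a point): point on the door's outer face 110 mm from the hinge line, 86 mm above the bench: push here to shut it. Near the end the door rides over the hook's ramp (about 5 N), which snaps up behind it when the door reaches 0 or a little less
- hook (a joint): sprung hook angle (rad): 0 up and latching, 0.22 pressed right down; springs back. The door comes free past about 0.11
- hook_press (a point): top of the white plastic hook arm (12 mm wide) where to press it: rack x 66, y 123 mm, 86 mm above the bench, in the 49 mm gap between end board and door, 20 mm below the door's top. The arm's pivot lies 43 mm away towards rack -y; this point goes down 5 mm (5 N) to free the door, 9 mm (7 N) to its stop. Its barb stands up behind a steel bar of the door
- carton: shallow open brown cardboard carton, 90 x 196 mm, 1 kg, loose on the bench. Origin under its middle; three slots 24 mm wide at y -58, 0, +58 mm with spacers up to 60 mm high between them
- slot_a (a point): where the centre of the worn wheel comes to rest in the slot at carton y -58 mm, 64 mm above the bench (a new wheel stands 6 mm higher). The slot is bevelled to 32 mm at its top edge
- slot_b (a point): the same for the middle slot
- slot_c (a point): the same for the slot at carton y +58 mm
- wheel_a: new grey grinding wheel, 100 mm diameter, 20 mm thick, 22 mm bore, 0.33 kg; may be absent. Origin at its centre, y axis along its axle (the turn about it does not matter). Stands on edge in a slot of the carton, centre 70 mm and top 120 mm above the bench. Grip it from above across the flat faces, with the fingertips 20 to 26 mm below its top
- wheel_b: new grinding wheel like wheel_a
- wheel_c: new grinding wheel like wheel_a
- worn_wheel: the worn grinding wheel, the same but only 93 mm in diameter, 0.29 kg; stands in the middle bay of the rack at the start, the rod through its bore, its centre 68 mm above the bench
- sanding_block: cork sanding block, 60 x 97 x 28 mm; not part of the job
- driver_b: wood-handled screwdriver lying flat, 165 mm long, 24 mm high; not part of the job
- tape_measure: yellow tape measure lying on its side, 65 x 76 x 35 mm; not part of the job

How it is judged:
By the outcome, as a careful person would: the job done as asked, in the order asked, and still so for the second after the job is handed in, with the robot touching nothing.
Of wheel_a, wheel_b, wheel_c only 2 to 3 are there at a start; the rules pass over those that are not, and their reading is None.
At some moment in a run one of rod, carton may be knocked a few centimetres aside while the robot is not near it.
It also fails if it takes over 208 s, if anything falls off the work surface, if the arm or the gripper's body presses on something with over 40 N, if the wrist force passes 120 N, or if a joint passes its speed limit or range.

## Working session

There is one attempt and no reset: what is moved stays moved. The work goes in short steps, Python scripts to look and compute and a tool call to move; the robot and the scene stay as the last step left them, time stands still between calls to the robot, and variables do not carry over. Pictures are saved under pics/ and viewed, on a budget of 14 in all, crops included, one or two more only if the job needs it, and the job is handed in when it is done.

Besides the shell and the picture viewer there is one more tool, called by a JSON object that holds its "api" and its "payload", one argument or row to a line. servo_tool: Moves the arm, as the interface text tells. Its arguments: {"type":"object","properties":{"deltas":{"type":"array"},"newtons":{"type":"number"}},"required":["deltas"]}

```bash
ls; mkdir -p pics
cat > h.py <<'E'
import numpy as np, cv2
from rig import r
def cam(n):
    c=r.read_camera(n); R=cv2.Rodrigues(np.array(c["rvec"],float))[0]; return c["pixels"],np.array(c["intrinsics"],float),R,np.array(c["tvec"],float).ravel()
def toz(C,uv,z):
    _,K,R,t=C; d=R.T@np.linalg.solve(K,[uv[0],uv[1],1.]); o=-R.T@t; return o+d*(z-o[2])/d[2]
def proj(C,P):
    _,K,R,t=C; p=K@(R@np.asarray(P,float)+t); return p[:2]/p[2]
E
python3 - <<'E'
from h import *
s=r.state(); print(s)
for n in("top","scene"):
    C=cam(n); cv2.imwrite(f"pics/{n}0.png",C[0]); print(n,-C[2].T@C[3],C[1][0,0])
    for l in ["rack","rod","door","hook","carton","wheel_a","worn_wheel","sanding_block","driver_b","tape_measure"]:
        for o in r.outline_of(l,n)[:4]:
            print(n,l,round(o["score"],2),np.round(o["xy"]),o["mask"].sum(),np.round(toz(C,o["xy"],0.07),3))
E
```

```text
pics
{'time_s': 0.0, 'qpos': array([ 1.03869546e+00,  3.78066123e-01,  7.96407168e-02,  1.27437102e+00,
       -2.36307922e-05,  1.46049785e+00]), 'qvel': array([ 2.55629113e-05,  2.15580666e-03,  1.02711597e-03, -6.61530525e-04,
        1.53747274e-04, -6.87892714e-04]), 'joint_torque': array([ 2.60817455e-03, -4.63600981e+01,  2.69878042e+01,  2.08070566e-02,
        6.10862571e-05, -2.21460397e-06]), 'tool_pos': array([0.23505531, 0.52400115, 0.2022649 ]), 'tool_rot': array([[-9.12352427e-01,  4.09404520e-01, -9.94374262e-04],
       [ 4.09405680e-01,  9.12350797e-01, -1.73555707e-03],
       [ 1.96673243e-04, -1.99054217e-03, -9.99998000e-01]]), 'force': array([ 0.48703413, -0.07587909,  0.23470132]), 'wrist_torque': array([ 0.0124683 ,  0.01435367, -0.03632127]), 'opening': 1.0032629726863427}
top [0.44245598 0.03639268 1.43931592] 542.8015655237311
top rack 0.79 [298. 180.] 5575 [ 0.59  -0.012  0.07 ]
top rod 0.83 [296. 176.] 388 [ 0.599 -0.008  0.07 ]
top door 0.56 [252. 177.] 361 [0.599 0.104 0.07 ]
top door 0.22 [340. 275.] 310 [ 0.349 -0.113  0.07 ]
top hook 0.61 [432. 221.
[... 973 characters left out ...]
 0.07 ]
scene hook 0.52 [304. 186.] 35 [0.654 0.09  0.07 ]
scene hook 0.33 [305. 230.] 4641 [ 0.56  -0.053  0.07 ]
scene carton 0.89 [327. 349.] 1315 [ 0.406 -0.367  0.07 ]
scene carton 0.39 [307. 210.] 214 [0.606 0.005 0.07 ]
scene wheel_a 0.88 [334. 340.] 827 [ 0.433 -0.358  0.07 ]
scene wheel_a 0.87 [351. 324.] 779 [ 0.491 -0.346  0.07 ]
scene wheel_a 0.85 [367. 313.] 827 [ 0.539 -0.345  0.07 ]
scene worn_wheel 0.71 [320. 222.] 407 [ 0.612 -0.052  0.07 ]
scene worn_wheel 0.61 [306. 185.] 40 [0.661 0.092 0.07 ]
scene sanding_block 0.63 [221. 152.] 419 [0.512 0.365 0.07 ]
scene driver_b 0.9 [252. 293.] 278 [ 0.336 -0.149  0.07 ]
scene tape_measure 0.87 [238. 257.] 574 [ 0.359 -0.035  0.07 ]
```

Run:
```python
from h import *
import cv2
i=cv2.imread("pics/top0.png"); c=i[120:300,220:460]; cv2.imwrite("pics/top0c.png",cv2.resize(c,None,fx=3.3,fy=3.3,interpolation=cv2.INTER_CUBIC))
i=cv2.imread("pics/scene0.png"); c=i[150:380,200:420]; cv2.imwrite("pics/scene0c.png",cv2.resize(c,None,fx=2.6,fy=2.6,interpolation=cv2.INTER_CUBIC))
```

```text
(no output)
```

View pics/top0c.png

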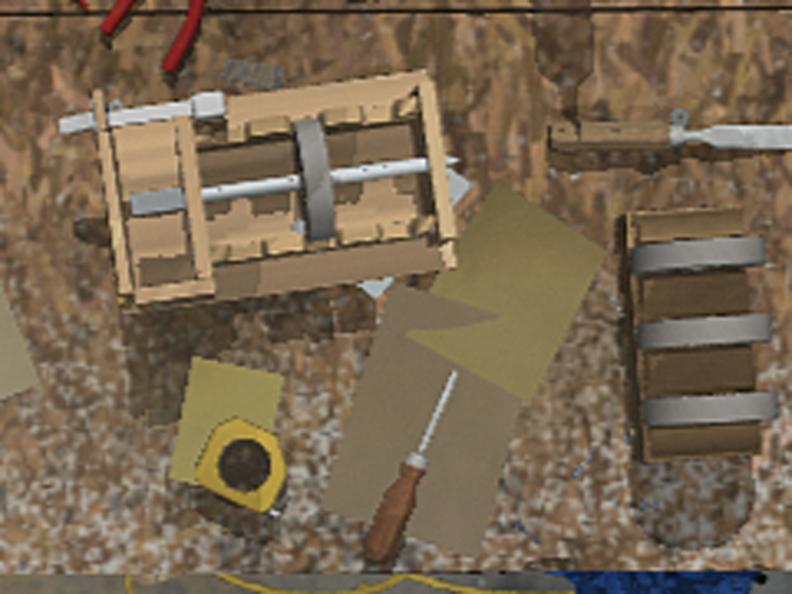

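View pics/scene0c.png

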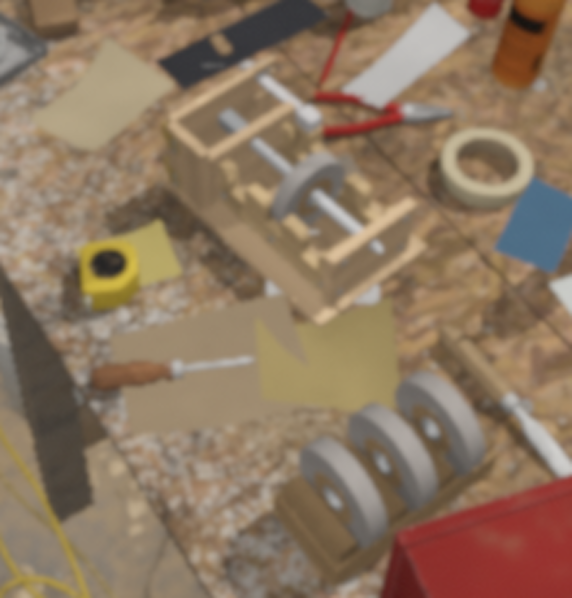

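The top view shows the rack with its door and hook on the left (hook arm at crop 60–225, 95–130). The worn wheel is in the middle bay and the carton on the right holds three new wheels, so no slot is free. The plan is one new wheel into a bay first, then the worn wheel into the freed slot.

```bash
cat >> h.py <<'E'
from scipy.spatial.transform import Rotation as Ro
def Rdown(yaw): # tool y axis (closing) at world angle yaw; tool z down
    y=np.array([np.cos(yaw),np.sin(yaw),0]); z=np.array([0,0,-1.]); return np.c_[np.cross(y,z),y,z]
def wrap(a): return (a+np.pi/2)%np.pi-np.pi/2
def go(P,yaw=None,R=None,half=True):
    s=r.state(); R0=s["tool_rot"]; d=R0.T@(np.array(P)-s["tool_pos"])*100
    if R is None:
        R=Rdown(yaw)
        if half and np.trace(R0.T@Rdown(yaw+np.pi))>np.trace(R0.T@R): R=Rdown(yaw+np.pi)
    w=np.degrees(Ro.from_matrix(R0.T@R).as_rotvec()); print("shift cm",np.round(d,2),"turn",np.round(w,1),"rows",max(np.linalg.norm(d)/6.25,np.linalg.norm(w)/10.7).round(1), "tcp",np.round(s["tool_pos"],4),"j6",s["qpos"][5].round(2))
def line(m):
    v,u=np.nonzero(m); p=np.c_[u,v].astype(float); c=p.mean(0); d=np.linalg.svd(p-c,full_matrices=False)[2][0]; t=(p-c)@d
    return c+d*t.min(),c+d*t.max(),c
E
python3 - <<'E'
from h import *
for n in("top","scene"):
    C=cam(n)
    for l,z in(("rod",.072),("worn_wheel",.1),("hook",.086),("wheel_a",.12)):
        for o in r.outline_of(l,n)[:3]:
            a,b,c=line(o["mask"]); print(n,l,round(o["score"],2),*[np.round(toz(C,x,z)[:2],4) for x in(a,b,c)])
C=cam("top")
q=lambda x,y:((x+.5)/3.3-.5+220,(y+.5)/3.3-.5+120)
for nm,x,y,z in(("ebtl",180,118,.092),("ebbr",212,288,.092),("eb2t",428,72,.092),("eb2b",448,262,.092),("hookR",225,105,.09)): print(nm,np.round(toz(C,q(x,y),z),4))
C=cam("top")
for o in r.outline_of("sanding_block","top")[:1]:
    print([np.round(toz(C,p,.028)[:2],3) for p in cv2.boxPoints(cv2.minAreaRect(np.argwhere(o["mask"])[:,::-1].astype(np.float32)))])
go([.60,.05,.27],np.radians(97))
E
```

```text
top rod 0.63 [ 0.6174 -0.1583] [0.5848 0.0874] [ 0.5988 -0.0175]
top rod 0.62 [0.6713 0.1123] [0.5187 0.0899] [0.5978 0.1015]
top worn_wheel 0.88 [ 0.6453 -0.045 ] [ 0.555 -0.057] [ 0.5996 -0.0511]
top hook 0.5 [0.6575 0.0408] [0.6446 0.1397] [0.6509 0.0914]
top wheel_a 0.8 [ 0.4868 -0.3852] [ 0.4817 -0.2854] [ 0.4842 -0.3344]
top wheel_a 0.56 [ 0.543  -0.3816] [ 0.5368 -0.2813] [ 0.5399 -0.3319]
top wheel_a 0.53 [ 0.4252 -0.2891] [ 0.4296 -0.3887] [ 0.4274 -0.3397]
scene rod 0.63 [0.5874 0.0922] [ 0.6195 -0.1579] [ 0.6023 -0.0241]
scene worn_wheel 0.9 [ 0.6426 -0.0547] [ 0.5391 -0.0848] [ 0.5905 -0.0698]
scene hook 0.61 [0.6436 0.1382] [0.6599 0.0429] [0.6524 0.0866]
scene hook 0.19 [0.5793 0.0804] [ 0.6116 -0.1676] [ 0.5944 -0.0353]
scene wheel_a 0.88 [ 0.4704 -0.3143] [ 0.4686 -0.4166] [ 0.4695 -0.3656]
scene wheel_a 0.82 [ 0.4156 -0.3197] [ 0.4131 -0.4207] [ 0.4143 -0.3705]
scene wheel_a 0.62 [ 0.5265 -0.3134] [ 0.5234 -0.4132] [ 0.525  -0.3628]
ebtl [0.6488 0.0483 0.092 ]
ebbr [0.5198 0.0251 0.092 ]
eb2t [ 0.6824 -0.1396  0.092 ]
eb2b [ 0.5382 -0.1528  0.092 ]
hookR [0.6588 0.0142 0.09  ]
[array([0.516, 0.477]), array([0.574, 0.46 ]), array([0.543, 0.363]), array([0.486, 0.38 ])]
shift cm [-52.69 -28.38  -6.68] turn [  0.   -0.  -31.2] rows 9.6 tcp [0.2354 0.5246 0.2032] j6 1.46
```

{"api": "servo_tool", "payload": {
  "deltas": [
    [0, [-5.3, -2.8, -0.7], [0, 0, 0]],
    [0, [-10.6, -5.6, -1.4], [0, 0, 0]],
    [0, [-15.9, -8.4, -2.1], [0, 0, 0]],
    [0, [-21.2, -11.2, -2.8], [0, 0, 0]],
    [0, [-26.5, -14, -3.5], [0, 0, 0]]
  ]
}}

```text
time_s: 2.38
tool_pos: [0.4209, 0.2869, 0.2387]
tool_rot: [[-0.912, 0.409, 0.001], [0.409, 0.912, 0.0], [-0.0, 0.001, -1.0]]
force: [0.4, 0.4, -1.3]
opening: 0.997
```

{"api": "servo_tool", "payload": {
  "deltas": [
    [0, [-5.3, -2.8, -0.7], [0, 0, -7]],
    [0, [-10.6, -5.6, -1.4], [0, 0, -14]],
    [0, [-15.9, -8.4, -2.1], [0, 0, -21]],
    [0, [-21.2, -11.2, -2.8], [0, 0, -28]],
    [0.3, [-26.2, -14.2, -3.5], [0, 0, -31]]
  ]
}}

```text
time_s: 3.0
tool_pos: [0.6019, 0.0499, 0.2735]
tool_rot: [[-0.993, -0.121, 0.001], [-0.121, 0.993, 0.0], [-0.001, 0.0, -1.0]]
force: [1.1, 0.0, 0.2]
opening: 0.816
```

{"api": "servo_tool", "payload": {
  "deltas": [
    [1, [0, 0, 0], [0, 0, 0]],
    [1, [0, 0, 0], [0, 0, 0]],
    [1, [0, 0, 0], [0, 0, 0]],
    [1, [0, 0, 0], [0, 0, 0]],
    [1, [0, 0, 0], [0, 0, 0]]
  ]
}}

```text
time_s: 3.62
tool_pos: [0.6004, 0.0524, 0.2734]
tool_rot: [[-0.993, -0.12, 0.0], [-0.12, 0.993, 0.0], [-0.0, 0.0, -1.0]]
force: [0.1, -0.5, 0.3]
opening: 0.001
```

Run:
```python
from h import *
s=r.state(); print(s["tool_pos"],s["tool_rot"][:,1],s["opening"],s["time_s"])
C=cam("wrist"); np.save("w1",np.array([C[1],C[2],np.c_[C[3],C[3],C[3]]])); cv2.imwrite("pics/w1.png",C[0]); print(-C[2].T@C[3],C[2][2])
for l,z in(("rod",.072),("worn_wheel",.1),("hook",.086)):
    for o in r.outline_of(l,"wrist")[:3]:
        a,b,c=line(o["mask"]); print(l,round(o["score"],2),*[np.round(toz(C,x,z)[:2],4) for x in(a,b,c)])
# overlay of expected model
def W(p,o=np.array([.604,-.054]),th=np.radians(7.5)):
    c,s=np.cos(th),np.sin(th); return [o[0]+c*p[0]-s*p[1],o[1]+s*p[0]+c*p[1],p[2]]
for p in [(66,123,86),(-60,99,92),(60,99,92),(60,87,92),(0,148,81),(0,99,81),(-78,148,106)]: print(p,np.round(proj(C,W(np.array(p)/1000))))
```

```text
[0.60039905 0.05239533 0.27343966] [-1.20153545e-01  9.92755317e-01  7.74264300e-05] 0.0012720606001836786 3.625
[0.52423343 0.04385496 0.44425148] [ 0.29490672  0.03531681 -0.95487316]
worn_wheel 0.61 [ 0.5555 -0.0499] [ 0.642  -0.0431] [ 0.5974 -0.0466]
hook 0.89 [0.6445 0.1426] [0.6585 0.0405] [0.6514 0.0921]
hook 0.38 [0.5798 0.1334] [ 0.5952 -0.1655] [ 0.5874 -0.0141]
(66, 123, 86) [289. 228.]
(-60, 99, 92) [264. 102.]
(60, 99, 92) [266. 225.]
(60, 87, 92) [254. 225.]
(0, 148, 81) [314. 164.]
(0, 99, 81) [265. 165.]
(-78, 148, 106) [319.  80.]
```

View pics/w1.png

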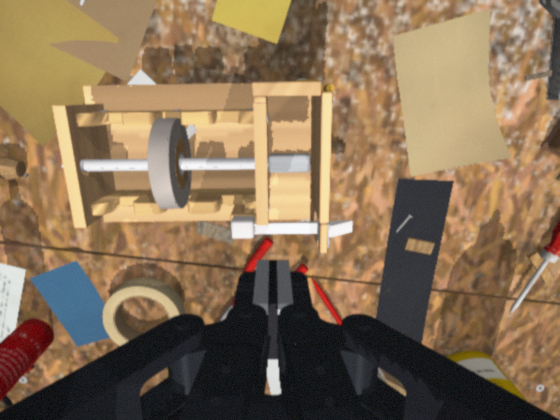

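The wrist view agrees with the pose guess to a few pixels: rod at row 164, end board at columns 254–270, hook arm at rows 222–235. I'll check it with one overlay.

```bash
cat >> h.py <<'E'
def overlay(img,C,o,th,name,box,f):
    c,s=np.cos(th),np.sin(th); W=lambda p:[o[0]+(c*p[0]-s*p[1])/1e3,o[1]+(s*p[0]+c*p[1])/1e3,p[2]/1e3]
    u0,v0,u1,v1=box; im=cv2.resize(img[v0:v1,u0:u1],None,fx=f,fy=f,interpolation=cv2.INTER_CUBIC)
    def L(a,b,col):
        p,q=[tuple(int(round(x)) for x in ((proj(C,W(k))-[u0,v0]+.5)*f-.5)) for k in(a,b)]; cv2.line(im,p,q,col,1,cv2.LINE_AA)
    for y0,y1 in((87,99),(-99,-87)):
        for y in(y0,y1): L((-60,y,92),(60,y,92),(0,0,255))
    L((0,141,81),(0,-110,78),(255,0,0)); L((-80,148,106),(80,148,106),(0,0,255)); L((60,123,86),(72,123,86),(0,0,255))
    for x in(-66,-78): L((x,99,106),(x,148,106),(0,0,255))
    for b in(-58,0,58):
        for x in(46,-46):
            for y in(b-17,b+17): L((x-6,y,76),(x+6,y,76),(0,255,0))
    L((66,80,88),(66,140,88),(255,0,255))
    cv2.imwrite(name,im)
E
python3 - <<'E'
from h import *
C=cam("wrist"); overlay(C[0],C,[.604,-.0525],np.radians(7.5),"pics/w1o.png",(40,60,370,265),2.4)
E
```

```text
(no output)
```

View pics/w1o.png

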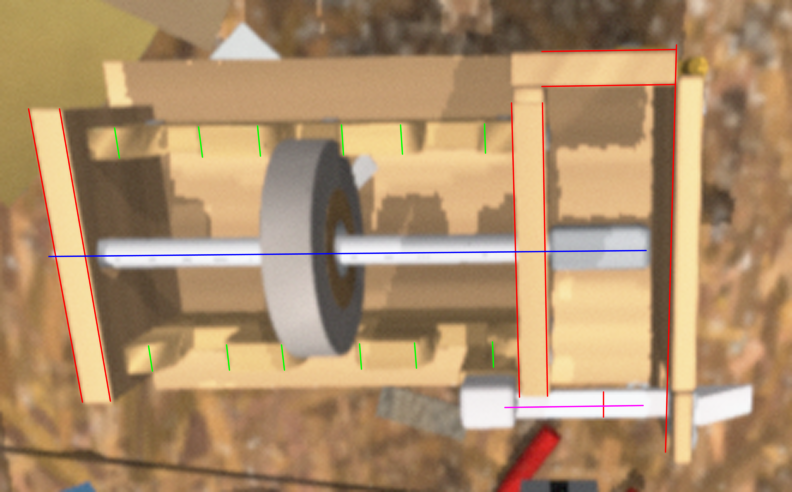

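```bash
cat >> h.py <<'E'
O=np.array([.604,-.0525]); TH=np.radians(7.5)
def rk(x,y,z): c,s=np.cos(TH),np.sin(TH); return np.array([O[0]+(c*x-s*y)/1e3,O[1]+(s*x+c*y)/1e3,z/1e3])
E
python3 - <<'E'
from h import *
go(rk(66,123,120),TH); go(rk(66,123,120),TH+np.pi,half=False); go(rk(66,123,120),TH,half=False); print(r.state()["qpos"])
E
```

```text
shift cm [-5.55  1.99 15.32] turn [ 0.  -0.  89.3] rows 8.3 tcp [0.6007 0.0517 0.2732] j6 -0.14
shift cm [-5.55  1.99 15.32] turn [  0.    0.  -90.7] rows 8.5 tcp [0.6007 0.0517 0.2732] j6 -0.14
shift cm [-5.55  1.99 15.32] turn [ 0.  -0.  89.3] rows 8.3 tcp [0.6007 0.0517 0.2732] j6 -0.14
[-1.93252918e-02  4.38258482e-01  3.52396911e-01  1.48496869e+00
  6.98110288e-05 -1.38764917e-01]
```

{"api": "servo_tool", "payload": {
  "deltas": [
    [1, [-1.1, 0.4, 0], [0, 0, -10]],
    [1, [-2.2, 0.8, 0], [0, 0, -20]],
    [1, [-3.3, 1.2, 0], [0, 0, -30]],
    [1, [-4.4, 1.6, 0], [0, 0, -40]],
    [1, [-5.5, 2.0, 0], [0, 0, -50]]
  ]
}}

```text
time_s: 4.5
tool_pos: [0.6533, 0.0781, 0.2731]
tool_rot: [[-0.542, -0.84, -0.0], [-0.84, 0.542, 0.0], [-0.0, 0.0, -1.0]]
force: [-0.6, -0.6, -0.1]
opening: 0.003
```

{"api": "servo_tool", "payload": {
  "deltas": [
    [1, [0, 0, 3], [0, 0, -10]],
    [1, [0, 0, 6], [0, 0, -20]],
    [1, [0, 0, 9], [0, 0, -30]],
    [1, [0, 0, 12], [0, 0, -40.7]],
    [1, [0, 0, 15], [0, 0, -40.7]]
  ]
}}

```text
time_s: 5.12
tool_pos: [0.653, 0.078, 0.1222]
tool_rot: [[0.132, -0.991, 0.0], [-0.991, -0.132, 0.0], [-0.0, -0.0, -1.0]]
force: [1.0, -0.2, 0.3]
opening: 0.001
```

Run:
```python
from h import *
go(rk(65,123,78),TH); print(r.state()["force"])
```

```text
shift cm [-0.    0.06  4.42] turn [-0.   0.   0.1] rows 0.7 tcp [0.653  0.078  0.1222] j6 -1.68
[ 0.9810371  -0.17824405  0.25528014]
```

{"api": "servo_tool", "payload": {
  "deltas": [
    [1, [0, 0, 2], [0, 0, 0]],
    [1, [0, 0, 3.2], [0, 0, 0]],
    [1, [0, 0, 3.8], [0, 0, 0]],
    [1, [0, 0, 4.2], [0, 0, 0]],
    [1, [0, 0, 4.4], [0, 0, 0]]
  ]
}}

```text
time_s: 5.75
tool_pos: [0.6535, 0.078, 0.0797]
tool_rot: [[0.131, -0.991, 0.001], [-0.991, -0.131, 0.0], [0.0, -0.001, -1.0]]
force: [-0.3, -0.2, -0.5]
opening: 0.0
```

{"api": "servo_tool", "payload": {
  "deltas": [
    [1, [0, 0, 0], [0, 0, 0]],
    [1, [0, 0, 0], [0, 0, 0]],
    [1, [0, 0, 0], [0, 0, 0]],
    [1, [0, 0, 0], [0, 0, 0]],
    [1, [0, 0, 0], [0, 0, 0]]
  ]
}}

```text
time_s: 6.38
tool_pos: [0.653, 0.078, 0.0792]
tool_rot: [[0.131, -0.991, 0.0], [-0.991, -0.131, 0.0], [-0.0, -0.0, -1.0]]
force: [-0.1, -0.0, -0.2]
opening: 0.005
```

Run:
```python
from h import *
for n in("scene","top"):
  C=cam(n)
  for o in r.outline_of("door",n)[:2]:
    a,b,c=line(o["mask"]); print(n,o["score"],np.round(toz(C,a,.106),3),np.round(toz(C,b,.106),3),c)
```

```text
scene 0.88 [0.647 0.077 0.106] [0.511 0.066 0.106] [286.60165289 190.9553719 ]
scene 0.23 [0.542 0.102 0.106] [ 0.571 -0.222  0.106] [308.18484129 225.82573958]
```

{"api": "servo_tool", "payload": {
  "deltas": [
    [1, [0, 0, 0.15], [0, 0, 0]],
    [1, [0, 0, 0.3], [0, 0, 0]],
    [1, [0, 0, 0.4], [0, 0, 0]],
    [1, [0, 0, 0.4], [0, 0, 0]],
    [1, [0, 0, 0.4], [0, 0, 0]]
  ]
}}

```text
time_s: 7.2
tool_pos: [0.653, 0.078, 0.0752]
tool_rot: [[0.131, -0.991, 0.0], [-0.991, -0.131, 0.0], [-0.0, -0.0, -1.0]]
force: [-0.5, 0.5, -0.1]
opening: -0.003
```

Run:
```python
from h import *
C=cam("wrist"); print(r.state()["force"]); cv2.imwrite("pics/w2.png",C[0]); print(proj(C,rk(66,123,86)))
```

```text
[ 0.08640305 -0.19881939  0.26198369]
[270.2829897  259.95377077]
```

View pics/w2.png

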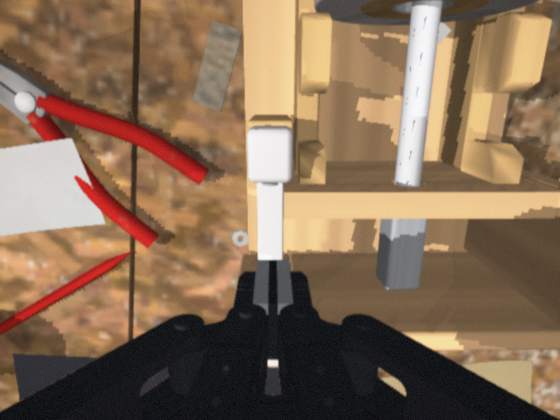

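Run:
```python
from h import *
C=cam("wrist"); print(proj(C,r.state()["tool_pos"]),[np.round(proj(C,rk(*p))) for p in((-70,148,106),(0,148,106),(60,148,106),(66,110,86),(66,100,86),(60,99,92),(0,99,92),(0,141,81))])
C=cam("top"); im=C[0]; overlay(im,C,O,TH,"pics/t2.png",(220,120,380,230),4.5)
```

```text
[271.06021373 250.84204234] [array([575., 330.]), array([418., 330.]), array([284., 330.]), array([270., 235.]), array([270., 214.]), array([284., 216.]), array([419., 216.]), array([401., 288.])]
```

View pics/t2.png

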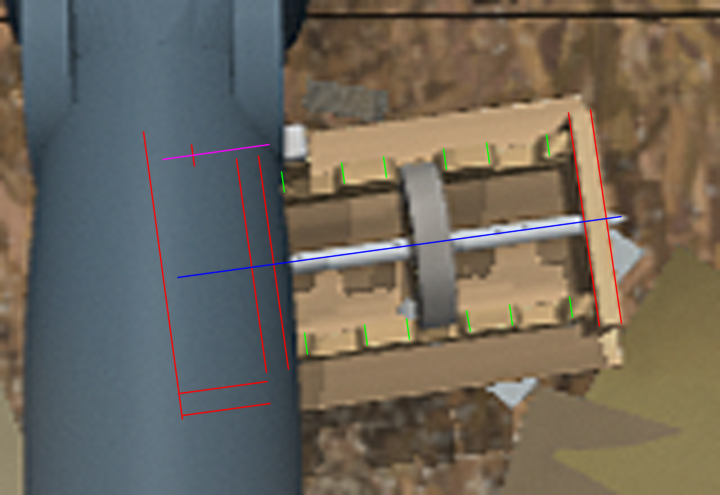

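{"api": "servo_tool", "payload": {
  "deltas": [
    [1, [0, 0, 0.1], [0, 0, 0]],
    [1, [0, 0, 0.2], [0, 0, 0]],
    [1, [0, 0, 0.3], [0, 0, 0]],
    [1, [0, 0, 0.3], [0, 0, 0]],
    [1, [0, 0, 0.3], [0, 0, 0]]
  ]
}}

```text
time_s: 7.98
tool_pos: [0.653, 0.078, 0.0722]
tool_rot: [[0.131, -0.991, 0.0], [-0.991, -0.131, 0.0], [-0.0, -0.0, -1.0]]
force: [0.2, -0.3, 0.3]
opening: 0.001
```

{"api": "servo_tool", "payload": {
  "deltas": [
    [1, [0, 0, 0.1], [0, 0, 0]],
    [1, [0, 0, 0.2], [0, 0, 0]],
    [1, [0, 0, 0.3], [0, 0, 0]],
    [1, [0, 0, 0.3], [0, 0, 0]],
    [1, [0, 0, 0.3], [0, 0, 0]]
  ]
}}

```text
time_s: 8.6
tool_pos: [0.653, 0.078, 0.0692]
tool_rot: [[0.131, -0.991, 0.0], [-0.991, -0.131, 0.0], [-0.0, -0.0, -1.0]]
force: [0.1, -0.1, 0.0]
opening: 0.001
```

Run:
```python
from h import *
C=cam("wrist"); print(r.state()["force"],r.state()["joint_torque"]); cv2.imwrite("pics/w3.png",C[0])
```

```text
[ 1.41508997  0.40804946 -0.03885   ] [ 7.46477235e-04 -5.56884885e+01  2.57797658e+01  2.25963493e-03
  2.12809987e-04  2.39842066e-06]
```

View pics/w3.png

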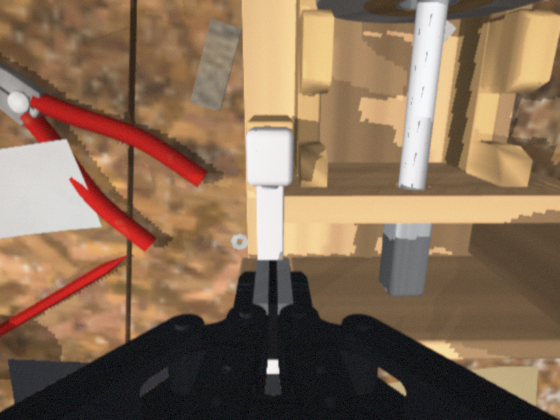

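{"api": "servo_tool", "payload": {
  "deltas": [
    [1, [0, 0, 0.1], [0, 0, 0]],
    [1, [0, 0, 0.2], [0, 0, 0]],
    [1, [0, 0, 0.3], [0, 0, 0]],
    [1, [0, 0, 0.3], [0, 0, 0]],
    [1, [0, 0, 0.3], [0, 0, 0]]
  ]
}}

```text
time_s: 9.28
tool_pos: [0.653, 0.078, 0.0662]
tool_rot: [[0.131, -0.991, 0.0], [-0.991, -0.131, 0.0], [-0.0, -0.0, -1.0]]
force: [0.3, -0.7, -0.5]
opening: -0.004
```

{"api": "servo_tool", "payload": {
  "deltas": [
    [1, [0, 0, 0.1], [0, 0, 0]],
    [1, [0, 0, 0.2], [0, 0, 0]],
    [1, [0, 0, 0.3], [0, 0, 0]],
    [1, [0, 0, 0.3], [0, 0, 0]],
    [1, [0, 0, 0.3], [0, 0, 0]]
  ]
}}

```text
time_s: 9.9
tool_pos: [0.653, 0.078, 0.0632]
tool_rot: [[0.131, -0.991, 0.0], [-0.991, -0.131, 0.0], [-0.0, -0.0, -1.0]]
force: [0.5, 0.1, -0.1]
opening: 0.0
```

Run:
```python
from h import *
C=cam("wrist"); s=r.state(); 
for n in("wrist","scene"):
  if n=="scene": C=cam(n)
  for o in r.outline_of("hook",n)[:3]: print(n,o["score"],o["xy"],[np.round(x) for x in line(o["mask"])])
  for e in (0,.005,.011):
    print(n,e,[(h,np.round(proj(C,s["tool_pos"]+s["tool_rot"]@[e,0,-h/1000]))) for h in(0,10,20,30)])
cv2.imwrite("pics/s3.png",cv2.resize(C[0][130:280,230:390],None,fx=4,fy=4,interpolation=cv2.INTER_CUBIC))
print([np.round(proj(C,rk(*p))) for p in ((66,123,86),(66,110,86),(66,90,86))])
```

```text
wrist 0.95 [270.4, 223.9] [array([269., 190.]), array([273., 381.]), array([270., 234.])]
wrist 0.54 [422.4, 151.0] [array([438.,  -2.]), array([404., 304.]), array([420., 158.])]
wrist 0 [(0, array([271., 251.])), (10, array([271., 259.])), (20, array([271., 269.])), (30, array([271., 279.]))]
wrist 0.005 [(0, array([271., 242.])), (10, array([271., 250.])), (20, array([271., 259.])), (30, array([271., 269.]))]
wrist 0.011 [(0, array([271., 230.])), (10, array([271., 238.])), (20, array([271., 246.])), (30, array([271., 256.]))]
scene 0.4 [300.8, 182.1] [array([292., 175.]), array([314., 190.]), array([303., 182.])]
scene 0.23 [305.9, 227.5] [array([270., 190.]), array([347., 264.]), array([308., 226.])]
scene 0 [(0, array([306., 190.])), (10, array([306., 188.])), (20, array([306., 185.])), (30, array([306., 183.]))]
scene 0.005 [(0, array([307., 191.])), (10, array([307., 189.])), (20, array([307., 186.])), (30, array([308., 184.]))]
scene 0.011 [(0, array([308., 192.])), (10, array([309., 190.])), (20, array([309., 187.])), (30, array([309., 185.]))]
[array([306., 185.]), array([309., 187.]), array([314., 191.])]
```

View pics/s3.png

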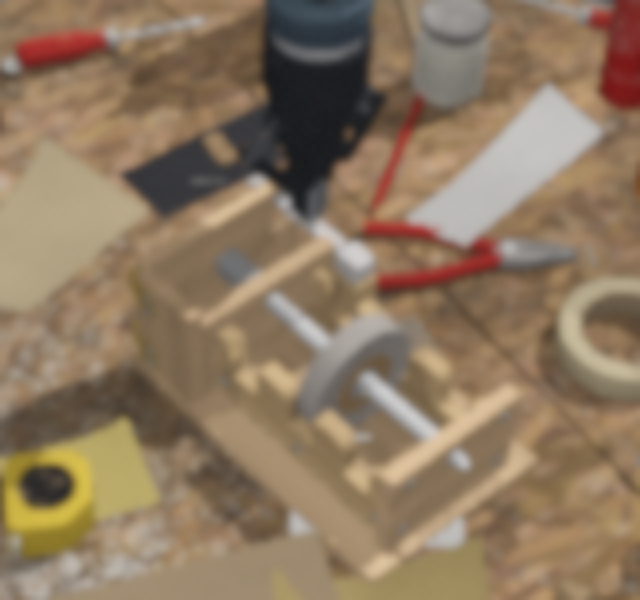

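{"api": "servo_tool", "payload": {
  "deltas": [
    [1, [0, 0, 0.1], [0, 0, 0]],
    [1, [0, 0, 0.2], [0, 0, 0]],
    [1, [0, 0, 0.3], [0, 0, 0]],
    [1, [0, 0, 0.3], [0, 0, 0]],
    [1, [0, 0, 0.3], [0, 0, 0]]
  ]
}}

```text
time_s: 10.72
tool_pos: [0.653, 0.078, 0.0602]
tool_rot: [[0.131, -0.991, 0.0], [-0.991, -0.131, 0.0], [-0.0, -0.0, -1.0]]
force: [-0.5, -0.4, 0.2]
opening: 0.002
```

{"api": "servo_tool", "payload": {
  "deltas": [
    [1, [0, 0, 0.1], [0, 0, 0]],
    [1, [0, 0, 0.2], [0, 0, 0]],
    [1, [0, 0, 0.3], [0, 0, 0]],
    [1, [0, 0, 0.3], [0, 0, 0]],
    [1, [0, 0, 0.3], [0, 0, 0]]
  ]
}}

```text
time_s: 11.35
tool_pos: [0.6531, 0.0781, 0.0575]
tool_rot: [[0.131, -0.991, 0.0], [-0.991, -0.131, 0.0], [-0.0, -0.0, -1.0]]
force: [-0.4, 1.0, 3.1]
opening: -0.0
```

{"api": "servo_tool", "payload": {
  "deltas": [
    [1, [0, 0, 0.2], [0, 0, 0]],
    [1, [0, 0, 0.4], [0, 0, 0]],
    [1, [0, 0, 0.6], [0, 0, 0]],
    [1, [0, 0, 0.6], [0, 0, 0]],
    [1, [0, 0, 0.6], [0, 0, 0]]
  ]
}}

```text
time_s: 11.98
tool_pos: [0.6532, 0.0782, 0.0518]
tool_rot: [[0.131, -0.991, 0.001], [-0.991, -0.131, 0.0], [-0.0, -0.001, -1.0]]
force: [-2.4, 0.0, 6.1]
opening: -0.001
```

{"api": "servo_tool", "payload": {
  "deltas": [
    [1, [0, 0, 0], [0, 0, 0]],
    [1, [0, 0, 0], [0, 0, 0]],
    [1, [0, 0, 0], [0, 0, 0]],
    [1, [0, 0, 0], [0, 0, 0]],
    [1, [0, 0, 0], [0, 0, 0]]
  ]
}}

```text
time_s: 12.6
tool_pos: [0.6532, 0.0782, 0.0518]
tool_rot: [[0.131, -0.991, 0.001], [-0.991, -0.131, 0.0], [-0.0, -0.001, -1.0]]
force: [-2.8, 0.6, 5.8]
opening: -0.002
```

Run:
```python
from h import *
C=cam("scene"); 
for o in r.outline_of("door","scene")[:2]: print(o["score"],o["xy"],[np.round(x) for x in line(o["mask"])],o["mask"].sum())
print([np.round(proj(C,rk(*p))) for p in ((-72,150,61),(0,150,61),(80,150,61),(-72,300,61))])
```

```text
0.83 [246.9, 191.0] [array([233., 168.]), array([265., 211.]), array([250., 190.])] 666
0.51 [328.7, 346.3] [array([393., 329.]), array([309., 358.]), array([340., 347.])] 1456
[array([265., 207.]), array([284., 196.]), array([304., 184.]), array([235., 180.])]
```

{"api": "servo_tool", "payload": {
  "deltas": [
    [1, [0, 0, -1.5], [0, 0, 0]],
    [1, [0, 0, -4], [0, 0, 0]],
    [0.5, [0, 0, -7], [0, 0, 0]],
    [0.5, [0, 0, -7], [0, 0, 0]],
    [0.5, [0, 0, -7], [0, 0, 0]]
  ]
}}

```text
time_s: 13.32
tool_pos: [0.6527, 0.0779, 0.1205]
tool_rot: [[0.131, -0.991, -0.001], [-0.991, -0.131, -0.0], [-0.0, 0.001, -1.0]]
force: [-0.8, 0.2, 0.4]
opening: 0.501
```

Run:
```python
from h import *
C=cam("wrist"); 
for o in r.outline_of("rod","wrist")[:2]:
  a,b,c=line(o["mask"]); print(o["score"],*[np.round(toz(C,x,.074),4) for x in(a,b,c)],np.degrees(np.arctan2(*(b-a))))
print(rk(0,145,72),rk(0,0,72),r.state()["opening"],r.state()["force"])
go(rk(0,123,30),TH)
```

```text
0.7 [ 0.6031 -0.0425  0.074 ] [0.5846 0.0923 0.074 ] [0.5941 0.0231 0.074 ] -4.715150932743101
[0.5850737 0.0912595 0.072    ] [ 0.604  -0.0525  0.072 ] 0.5018717079558678 [ 0.50601386 -0.18744199 -0.33773865]
shift cm [0.   6.43 8.98] turn [0.2 0.  0. ] rows 1.8 tcp [0.652  0.0779 0.1196] j6 -1.68
```

{"api": "servo_tool", "payload": {
  "deltas": [
    [0.5, [0, 3.2, 0], [0, 0, 0]],
    [0.5, [0, 6.4, 0], [0, 0, 0]],
    [0.5, [0, 6.4, 3.5], [0, 0, 0]],
    [0.5, [0, 6.4, 6.5], [0, 0, 0]],
    [0.5, [0, 6.4, 9], [0, 0, 0]]
  ]
}}

```text
time_s: 14.05
tool_pos: [0.5878, 0.0696, 0.0289]
tool_rot: [[0.131, -0.991, -0.003], [-0.991, -0.131, 0.0], [-0.0, 0.003, -1.0]]
force: [0.8, -0.6, -0.4]
opening: 0.496
```

{"api": "servo_tool", "payload": {
  "deltas": [
    [1, [0, 0, 0], [0, 0, 0]],
    [1, [0, 0, 0], [0, 0, 0]],
    [1, [0, 0, 0], [0, 0, 0]],
    [1, [0, 0, 0], [0, 0, 0]],
    [1, [0, 0, 0], [0, 0, 0]]
  ],
  "newtons": 60
}}

```text
time_s: 14.68
tool_pos: [0.5897, 0.0697, 0.0315]
tool_rot: [[0.131, -0.991, 0.0], [-0.991, -0.131, 0.0], [-0.0, -0.0, -1.0]]
force: [-0.4, -1.3, -2.1]
opening: 0.197
```

Run:
```python
from h import *
C=cam("wrist"); s=r.state(); print(s["opening"],s["force"],s["tool_pos"]); cv2.imwrite("pics/w4.png",C[0])
```

```text
0.19269050271383628 [-0.32393253 -0.21357052 -1.72498327] [0.58965055 0.06964903 0.03146149]
```

View pics/w4.png

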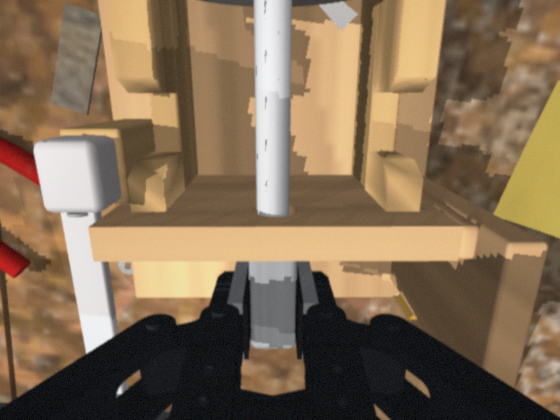

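The fingers hold the rod head (columns 248–298, rows 262–345), with the bar through the end board in line. Now I draw it out.

{"api": "servo_tool", "payload": {
  "deltas": [
    [1, [-1, 0, 0], [0, 0, 0]],
    [1, [-3, 0, 0], [0, 0, 0]],
    [1, [-5, 0, 0], [0, 0, 0]],
    [1, [-7, 0, 0], [0, 0, 0]],
    [1, [-8, 0, 0], [0, 0, 0]]
  ]
}}

```text
time_s: 15.35
tool_pos: [0.5788, 0.151, 0.0314]
tool_rot: [[0.133, -0.991, 0.0], [-0.991, -0.133, 0.0], [-0.0, -0.0, -1.0]]
force: [0.1, -0.6, -1.6]
opening: 0.199
```

{"api": "servo_tool", "payload": {
  "deltas": [
    [1, [-3, 0, 0], [0, 0, 0]],
    [1, [-6, 0, 0], [0, 0, 0]],
    [1, [-9, 0, 0], [0, 0, 0]],
    [1, [-12, 0, 0], [0, 0, 0]],
    [1, [-14.5, 0, 0], [0, 0, 0]]
  ]
}}

```text
time_s: 15.98
tool_pos: [0.5599, 0.2942, 0.0314]
tool_rot: [[0.132, -0.991, 0.001], [-0.991, -0.132, 0.0], [0.0, -0.001, -1.0]]
force: [-0.0, -0.8, -1.4]
opening: 0.195
```

Run:
```python
from h import *
for n in("scene","top"):
  C=cam(n); s=r.state()
  for o in r.outline_of("rod",n)[:2]:
    a,b,c=line(o["mask"]); print(n,o["score"],*[np.round(toz(C,x,.072),4) for x in(a,b,c)])
print(rk(0,109,72))
go(rk(0,345,28),TH); go(rk(45,420,-23),TH); print(rk(45,210,0),rk(45,440,0))
```

```text
top 0.93 [0.5905 0.0694 0.072 ] [0.5603 0.283  0.072 ] [0.5751 0.1783 0.072 ]
[0.58977265 0.05556749 0.072     ]
shift cm [0.33 0.15 0.32] turn [-0.  -0.   0.1] rows 0.1 tcp [0.56   0.293  0.0312] j6 -1.32
shift cm [-7.17 -4.36  5.42] turn [-0.  -0.   0.1] rows 1.6 tcp [0.56   0.293  0.0312] j6 -1.32
[0.62120452 0.1615771  0.        ] [0.59118349 0.38960942 0.        ]
```

{"api": "servo_tool", "payload": {
  "deltas": [
    [1, [-3, 0, 0], [0, 0, 0]],
    [1, [-6, 0, 0], [0, 0, 0]],
    [1, [-6.3, -3, 0], [0, 0, 0]],
    [1, [-6.3, -6, 0], [0, 0, 0]],
    [1, [-6.3, -6, 0], [0, 0, 0]]
  ]
}}

```text
time_s: 16.8
tool_pos: [0.6138, 0.3619, 0.031]
tool_rot: [[0.129, -0.992, 0.002], [-0.992, -0.129, 0.0], [0.0, -0.002, -1.0]]
force: [-0.1, 0.3, -0.9]
opening: 0.197
```

{"api": "servo_tool", "payload": {
  "deltas": [
    [1, [0, 0, 2], [0, 0, 0]],
    [1, [0, 0, 3.5], [0, 0, 0]],
    [1, [0, 0, 4.5], [0, 0, 0]],
    [1, [0, 0, 5.0], [0, 0, 0]],
    [1, [0, 0, 5.0], [0, 0, 0]]
  ]
}}

```text
time_s: 17.42
tool_pos: [0.611, 0.3629, -0.019]
tool_rot: [[0.131, -0.991, -0.0], [-0.991, -0.131, -0.0], [0.0, 0.0, -1.0]]
force: [-0.3, -0.1, -1.7]
opening: 0.197
```

Run:
```python
from h import *
C=cam("top"); s=r.state(); print(s["force"],s["tool_pos"])
for o in r.outline_of("rod","top")[:2]:
    a,b,c=line(o["mask"]); print(o["score"],*[np.round(toz(C,x,.015),4) for x in(a,b,c)])
C=cam("scene")
tip=s["tool_pos"]+[0,0,.027]; print(proj(C,tip)); cv2.imwrite("pics/s5.png",cv2.resize(C[0][90:250,180:390],None,fx=3.5,fy=3.5,interpolation=cv2.INTER_CUBIC))
```

```text
[ 0.0548352  -0.0307227  -1.66526919] [ 0.61145044  0.36311881 -0.01840324]
0.79 [0.6416 0.1338 0.015 ] [0.6121 0.354  0.015 ] [0.6264 0.2474 0.015 ]
[248.6069768  155.79044432]
```

View pics/s5.png

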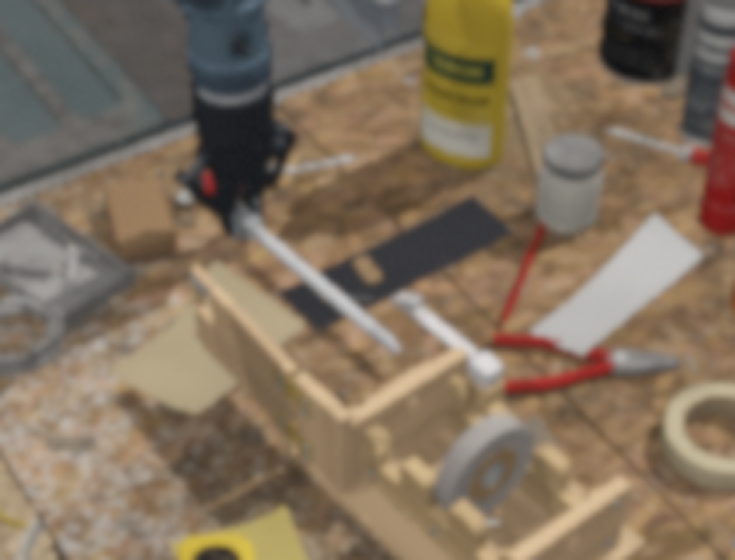

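{"api": "servo_tool", "payload": {
  "deltas": [
    [1, [0, 0, 0.2], [0, 0, 0]],
    [1, [0, 0, 0.4], [0, 0, 0]],
    [0.55, [0, 0, 0.4], [0, 0, 0]],
    [0.55, [0, 0, 0.4], [0, 0, 0]],
    [0.55, [0, 0, 0.4], [0, 0, 0]]
  ]
}}

```text
time_s: 18.2
tool_pos: [0.6115, 0.3631, -0.0225]
tool_rot: [[0.131, -0.991, 0.0], [-0.991, -0.131, 0.0], [-0.0, -0.001, -1.0]]
force: [-0.2, -0.2, -0.4]
opening: 0.448
```

{"api": "servo_tool", "payload": {
  "deltas": [
    [0.55, [0, 0, 0], [0, 0, 0]],
    [0.55, [0, 0, -2], [0, 0, 0]],
    [0.55, [0, 0, -7], [0, 0, 0]],
    [0.55, [0, 0, -13], [0, 0, 0]],
    [0.55, [0, 0, -19], [0, 0, 0]]
  ]
}}

```text
time_s: 18.82
tool_pos: [0.611, 0.3629, 0.1691]
tool_rot: [[0.131, -0.991, 0.0], [-0.991, -0.131, 0.0], [-0.0, -0.0, -1.0]]
force: [1.7, 0.5, -0.0]
opening: 0.447
```

Run:
```python
from h import *
C=cam("top"); s=r.state(); print(s["force"],s["tool_pos"],s["opening"])
for o in r.outline_of("rod","top")[:2]:
    a,b,c=line(o["mask"]); print(o["score"],*[np.round(toz(C,x,.009),4) for x in(a,b,c)])
im=C[0].astype(int); red=(im[...,2]>110)&(im[...,1]<60)&(im[...,0]<70)
n,l,st,ce=cv2.connectedComponentsWithStats(red.astype(np.uint8))
for k in range(1,n):
  if st[k,4]>300: print("red",st[k],np.round(toz(C,(st[k,0],st[k,1]),.1),2),np.round(toz(C,(st[k,0]+st[k,2],st[k,1]+st[k,3]),.1),2))
go([.485,-.335,.20],np.radians(3))
cv2.imwrite("pics/top6.png",C[0])
```

```text
[ 0.06105924 -0.12139208  5.96410594] [0.61438134 0.36444932 0.17938037] 0.4518437285277595
0.64 [0.6394 0.1425 0.009 ] [0.6077 0.3814 0.009 ] [0.6217 0.2759 0.009 ]
red [ 513  173   47  103 3322] [ 0.6  -0.54  0.1 ] [ 0.35 -0.65  0.1 ]
shift cm [67.67 22.07 -2.96] turn [-0.8  0.3  4.5] rows 11.4 tcp [0.6154 0.365  0.1768] j6 -1.26
```

View pics/top6.png

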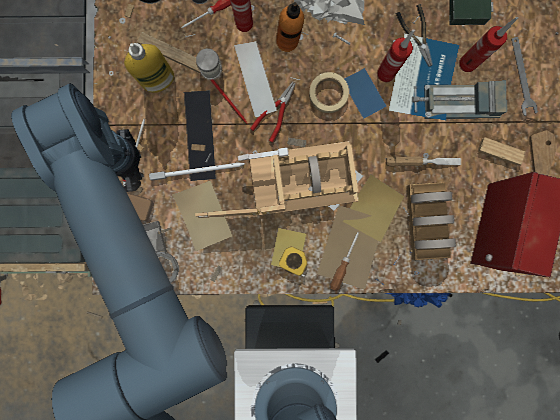

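{"api": "servo_tool", "payload": {
  "deltas": [
    [0.45, [4.5, 1.5, -0.2], [0, 0, 0]],
    [0.45, [9, 2.9, -0.4], [0, 0, 0]],
    [0.45, [13.5, 4.4, -0.6], [0, 0, 0]],
    [0.45, [18, 5.9, -0.8], [0, 0, 0]],
    [0.45, [22.5, 7.3, -1], [0, 0, 0]]
  ]
}}

```text
time_s: 19.55
tool_pos: [0.5678, 0.1289, 0.177]
tool_rot: [[0.131, -0.991, 0.0], [-0.991, -0.131, -0.0], [0.0, -0.0, -1.0]]
force: [0.3, -0.0, -0.1]
opening: 0.552
```

{"api": "servo_tool", "payload": {
  "deltas": [
    [0.3, [4.5, 1.5, -0.2], [0, 0, 0]],
    [0.3, [9, 2.9, -0.4], [0, 0, 0]],
    [0.3, [13.5, 4.4, -0.6], [0, 0, 0]],
    [0.3, [18, 5.9, -0.8], [0, 0, 0]],
    [0.3, [22.5, 7.3, -1], [0, 0, 0]]
  ]
}}

```text
time_s: 20.18
tool_pos: [0.5249, -0.1037, 0.187]
tool_rot: [[0.131, -0.991, 0.0], [-0.991, -0.131, 0.0], [-0.0, -0.0, -1.0]]
force: [1.1, -0.0, 0.8]
opening: 0.702
```

{"api": "servo_tool", "payload": {
  "deltas": [
    [0.3, [4.5, 1.5, -0.2], [0, 0, 0]],
    [0.3, [9, 2.9, -0.4], [0, 0, 0]],
    [0.3, [13.5, 4.4, -0.6], [0, 0, 2]],
    [0.3, [18, 5.9, -0.8], [0, 0, 4]],
    [0.3, [22.5, 7.3, -1], [0, 0, 4.5]]
  ]
}}

```text
time_s: 20.8
tool_pos: [0.4821, -0.3363, 0.197]
tool_rot: [[0.052, -0.999, 0.0], [-0.999, -0.052, 0.0], [-0.0, -0.0, -1.0]]
force: [-0.0, -0.3, 0.0]
opening: 0.7
```

{"api": "servo_tool", "payload": {
  "deltas": [
    [0.3, [0, 0, 0], [0, 0, 0]],
    [0.3, [0, 0, 0], [0, 0, 0]],
    [0.3, [0, 0, 0], [0, 0, 0]],
    [0.3, [0, 0, 0], [0, 0, 0]],
    [0.3, [0, 0, 0], [0, 0, 0]]
  ]
}}

```text
time_s: 21.42
tool_pos: [0.4829, -0.3342, 0.1973]
tool_rot: [[0.054, -0.999, 0.0], [-0.999, -0.054, 0.0], [-0.0, -0.0, -1.0]]
force: [1.1, -0.2, 0.1]
opening: 0.701
```

```bash
cat >> h.py <<'E'
def wheels(n,z=.12,lab="wheel_a"):
    C=cam(n); out=[]
    for o in r.outline_of(lab,n)[:4]:
        a,b,c=line(o["mask"]); A,B,M=[toz(C,x,z)[:2] for x in(a,b,c)]; d=B-A
        print(n,lab,round(o["score"],2),"c",np.round(M,4),"len",np.linalg.norm(d).round(3),"axle deg",np.degrees(wrap(np.arctan2(d[1],d[0])+np.pi/2)).round(1),np.round(o["xy"]))
    return C
E
python3 - <<'E'
from h import *
s=r.state(); print(s["tool_pos"],s["opening"],s["qpos"][5])
C=wheels("wrist"); cv2.imwrite("pics/w7.png",C[0]); wheels("top"); wheels("scene")
E
```

```text
[ 0.48290319 -0.33420302  0.1972694 ] 0.7007132440744289 -2.3382884075825676
wrist wheel_a 0.72 c [ 0.5365 -0.3559] len 0.087 axle deg 1.4 [194. 172.]
wrist wheel_a 0.67 c [ 0.4859 -0.3591] len 0.085 axle deg 3.1 [271. 171.]
wrist wheel_a 0.58 c [ 0.4854 -0.3661] len 0.155 axle deg -86.9 [284. 157.]
wrist wheel_a 0.56 c [ 0.4348 -0.3623] len 0.086 axle deg 4.9 [343. 172.]
top wheel_a 0.87 c [ 0.4834 -0.3271] len 0.081 axle deg 4.2 [425. 220.]
top wheel_a 0.81 c [ 0.4277 -0.3315] len 0.083 axle deg 4.2 [430. 242.]
top wheel_a 0.55 c [ 0.5395 -0.3262] len 0.086 axle deg 3.2 [432. 194.]
top wheel_a 0.52 c [0.3879 0.0045] len 0.068 axle deg -42.0 [292. 261.]
scene wheel_a 0.86 c [ 0.4145 -0.3695] len 0.102 axle deg -1.7 [333. 337.]
scene wheel_a 0.74 c [ 0.5256 -0.3639] len 0.102 axle deg -1.5 [370. 314.]
scene wheel_a 0.67 c [ 0.4697 -0.3658] len 0.1 axle deg -3.1 [352. 325.]
scene wheel_a 0.42 c [ 0.5322 -0.0539] len 0.439 axle deg 8.9 [301. 221.]
```

View pics/w7.png

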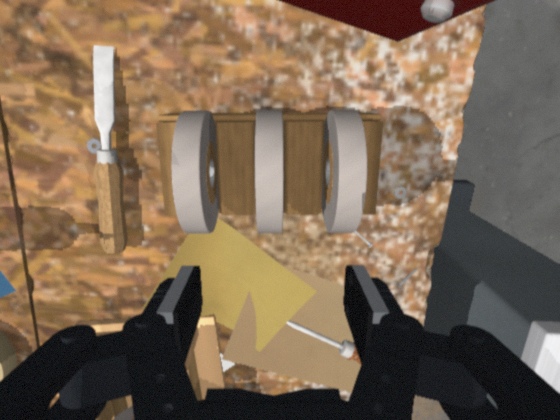

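Run:
```python
from h import *
go([.5395,-.333,.0695],np.radians(3.1))
C=cam("wrist"); print([np.round(proj(C,p)) for p in((.485,-.385,.07),(.485,-.335,.12),(.485,-.285,.07),(.5395,-.333,.12))])
```

```text
shift cm [ 0.12 -5.68 12.77] turn [-0.   0.  -0.1] rows 2.2 tcp [ 0.4827 -0.3349  0.1972] j6 -2.34
[array([272., 128.]), array([268., 206.]), array([266., 244.]), array([191., 205.])]
```

Run:
```python
from h import *
C=cam("wrist"); t=np.linspace(0,6.28,200)
for y in(-.335,-.342,-.35):
  R=np.array([proj(C,(.485,y+.05*np.cos(a),.07+.05*np.sin(a))) for a in t]); print("wrist",y,R.min(0),R.max(0))
os=r.outline_of("wheel_a","wrist")
for o in os[:4]: v,u=np.nonzero(o["mask"]); print(o["xy"],u.min(),u.max(),v.min(),v.max())
C=cam("top")
for y in(-.335,-.342):
  R=np.array([proj(C,(.485,y+.05*np.cos(a),.07+.05*np.sin(a))) for a in t]); print("top",y,R.min(0),R.max(0))
for o in r.outline_of("wheel_a","top")[:4]: v,u=np.nonzero(o["mask"]); print(o["xy"],u.min(),u.max(),v.min(),v.max())
```

```text
wrist -0.335 [265.77870882 127.83191872] [271.85897368 249.00076907]
wrist -0.342 [266.17642647 118.92008421] [272.31664963 241.10951881]
wrist -0.35 [266.63563098 108.52699567] [272.85021484 231.99228573]
[342.0, 172.3] 321 367 111 233
[194.2, 175.4] 170 219 111 234
[269.6, 170.8] 253 283 110 234
top -0.335 [406.45616008 219.52690059] [447.68619876 220.86309853]
top -0.342 [409.21642425 219.50715492] [450.50211359 220.84476258]
[428.5, 244.5] 415 450 239 248
[257.9, 152.5] 238 277 150 160
[429.1, 222.5] 413 448 215 225
```

{"api": "servo_tool", "payload": {
  "deltas": [
    [0.5, [0.8, -2.8, 0], [0, 0, 0]],
    [0.5, [1.4, -5.7, 2], [0, 0, 0]],
    [0.5, [1.4, -5.7, 6], [0, 0, 0]],
    [0.5, [1.4, -5.7, 8], [0, 0, 0]],
    [0.5, [1.4, -5.7, 8], [0, 0, 0]]
  ]
}}

```text
time_s: 22.6
tool_pos: [0.5389, -0.3447, 0.115]
tool_rot: [[0.053, -0.999, -0.004], [-0.999, -0.053, 0.003], [-0.003, 0.003, -1.0]]
force: [0.6, 0.2, -0.0]
opening: 0.499
```

Run:
```python
from h import *
s=r.state();C=cam("wrist"); t=np.linspace(0,6.28,200); print(s["tool_pos"],s["opening"])
for o in r.outline_of("wheel_a","wrist")[:4]: v,u=np.nonzero(o["mask"]); print(o["xy"],u.min(),u.max(),v.min(),v.max())
for y in (-.34,-.346,-.352):
  R=np.array([proj(C,(.5395,y+.05*np.cos(a),.07+.05*np.sin(a))) for a in t]); print("wrist",y,R.min(0),R.max(0))
cv2.imwrite("pics/w8.png",C[0])
```

```text
[ 0.53894199 -0.34472986  0.11501148] 0.4986528534855369
[260.9, 221.2] 241 283 139 303
[463.4, 223.5] 414 518 138 302
[368.8, 214.8] 331 400 139 301
wrist -0.34 [265.79634027 147.64464088] [274.00990092 311.18273759]
wrist -0.346 [266.24531479 137.57597125] [274.58273693 302.28426543]
wrist -0.352 [266.69902032 127.28060413] [275.16875158 293.29532138]
```

View pics/w8.png

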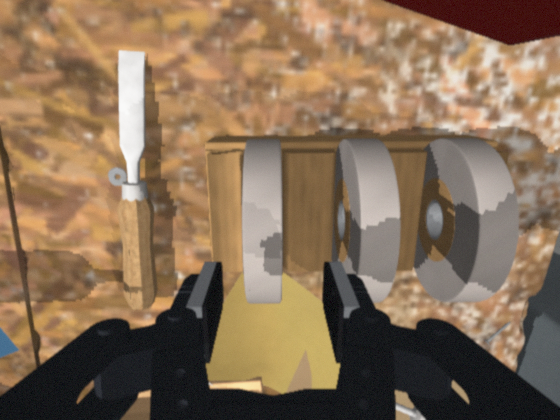

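{"api": "servo_tool", "payload": {
  "deltas": [
    [0.5, [0.1, -0.3, 0], [0, 0, 0]],
    [0.5, [0.1, -0.3, 1.5], [0, 0, 0]],
    [0.5, [0.1, -0.3, 3], [0, 0, 0]],
    [0.5, [0.1, -0.3, 4.2], [0, 0, 0]],
    [0.5, [0.1, -0.3, 4.55], [0, 0, 0]]
  ]
}}

```text
time_s: 23.32
tool_pos: [0.5423, -0.3459, 0.0698]
tool_rot: [[0.053, -0.999, -0.002], [-0.999, -0.053, 0.002], [-0.002, 0.002, -1.0]]
force: [1.1, 0.4, 1.0]
opening: 0.5
```

{"api": "servo_tool", "payload": {
  "deltas": [
    [0.7, [0, 0, 0], [0, 0, 0]],
    [1, [0, 0, 0], [0, 0, 0]],
    [1, [0, 0, 0], [0, 0, 0]],
    [1, [0, 0, 0], [0, 0, 0]],
    [1, [0, 0, 0], [0, 0, 0]]
  ],
  "newtons": 50
}}

```text
time_s: 23.95
tool_pos: [0.5437, -0.3468, 0.0721]
tool_rot: [[0.053, -0.999, 0.001], [-0.999, -0.053, -0.0], [0.0, -0.001, -1.0]]
force: [-0.6, 0.1, 0.4]
opening: 0.22
```

{"api": "servo_tool", "payload": {
  "deltas": [
    [1, [0, 0, -0.3], [0, 0, 0]],
    [1, [0, 0, -1], [0, 0, 0]],
    [1, [0, 0, -2], [0, 0, 0]],
    [1, [0, 0, -3], [0, 0, 0]],
    [1, [0, 0, -4], [0, 0, 0]]
  ]
}}

```text
time_s: 24.58
tool_pos: [0.5436, -0.3469, 0.1127]
tool_rot: [[0.053, -0.999, 0.001], [-0.999, -0.053, -0.0], [0.0, -0.001, -1.0]]
force: [-0.6, -0.5, -3.9]
opening: 0.223
```

Run:
```python
from h import *
s=r.state();C=cam("wrist"); t=np.linspace(0,6.28,200); print(s["tool_pos"],s["opening"],s["force"])
for o in r.outline_of("wheel_a","wrist")[:4]: v,u=np.nonzero(o["mask"]); print(o["xy"],u.min(),u.max(),v.min(),v.max())
p=s["tool_pos"]
for y in (0,-.006):
 for h in(.045,.050):
  R=np.array([proj(C,(p[0],p[1]+y+.05*np.cos(a),p[2]+.0275-.0245*0+.0255-h+.05*np.sin(a))) for a in t]); print(y,h,R.min(0),R.max(0))
cv2.imwrite("pics/w9.png",C[0])
```

```text
[ 0.54355558 -0.34685957  0.11272885] 0.22341356394743603 [-0.5720179  -0.51035386 -3.85742649]
[374.7, 226.6] 339 411 144 309
[270.4, 255.5] 247 298 153 358
[474.3, 229.4] 422 530 142 308
0 0.045 [265.77912096 153.45198533] [276.81465858 370.15623067]
0 0.05 [265.95792356 151.85794376] [276.68540154 362.09950802]
-0.006 0.045 [266.37244476 140.34656641] [277.6259362 358.5801461]
-0.006 0.05 [266.5357129  139.08688205] [277.46909291 350.82887858]
```

View pics/w9.png

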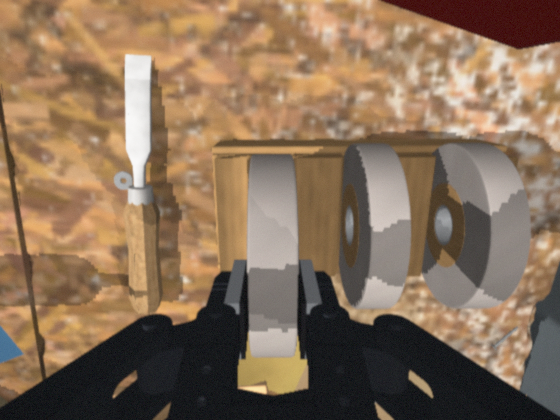

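{"api": "servo_tool", "payload": {
  "deltas": [
    [1, [0, 0, -4], [0, 0, 0]],
    [1, [0, 0, -8], [0, 0, 0]],
    [1, [-4, -1, -8.5], [0, 0, 9]],
    [1, [-8, -2.5, -8.5], [0, 0, 18]],
    [1, [-12, -4, -8.5], [0, 0, 27]]
  ]
}}

```text
time_s: 25.3
tool_pos: [0.5772, -0.2237, 0.1968]
tool_rot: [[-0.411, -0.911, 0.0], [-0.911, 0.411, 0.0], [-0.0, -0.0, -1.0]]
force: [0.6, -0.1, -4.4]
opening: 0.224
```

Run:
```python
from h import *
go(rk(0,-58,195),TH+np.pi/2)
```

```text
shift cm [-11.78   1.55   0.18] turn [-0.   0.  58.2] rows 5.4 tcp [ 0.5772 -0.2237  0.1968] j6 -1.62
```

{"api": "servo_tool", "payload": {
  "deltas": [
    [1, [-2.4, 0.3, 0], [0, 0, 10]],
    [1, [-4.8, 0.6, 0], [0, 0, 20]],
    [1, [-7.2, 0.9, 0], [0, 0, 30]],
    [1, [-9.6, 1.3, 0], [0, 0, 40]],
    [1, [-11.8, 1.6, 0], [0, 0, 50]]
  ]
}}

```text
time_s: 25.92
tool_pos: [0.6103, -0.1095, 0.1965]
tool_rot: [[-0.963, -0.271, -0.0], [-0.271, 0.963, 0.0], [0.0, 0.0, -1.0]]
force: [0.1, -0.2, -3.7]
opening: 0.217
```

{"api": "servo_tool", "payload": {
  "deltas": [
    [1, [0, 0, 0], [0, 0, 8.2]],
    [1, [0, 0, 0], [0, 0, 8.2]],
    [1, [0, 0, 0], [0, 0, 8.2]],
    [1, [0, 0, 0], [0, 0, 8.2]],
    [1, [0, 0, 0], [0, 0, 8.2]]
  ]
}}

```text
time_s: 26.55
tool_pos: [0.6102, -0.1107, 0.1967]
tool_rot: [[-0.991, -0.136, 0.0], [-0.136, 0.991, 0.0], [-0.0, 0.0, -1.0]]
force: [0.3, 1.1, -4.2]
opening: 0.227
```

Run:
```python
from h import *
go(rk(0,-58,81),TH+np.pi/2)
C=cam("wrist"); overlay(C[0],C,O,TH,"pics/w10.png",(0,20,560,420),1.4)
```

```text
shift cm [-0.14  0.05 11.57] turn [0.  0.  0.3] rows 1.9 tcp [ 0.6102 -0.1107  0.1967] j6 -0.42
```

View pics/w10.png

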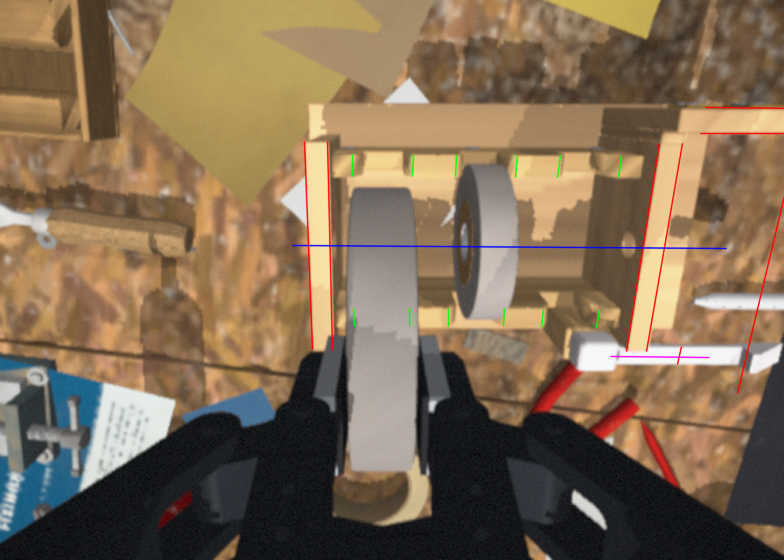

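{"api": "servo_tool", "payload": {
  "deltas": [
    [1, [-0.1, 0.1, 3], [0, 0, 0.3]],
    [1, [-0.1, 0.1, 6], [0, 0, 0.3]],
    [1, [-0.1, 0.1, 8], [0, 0, 0.3]],
    [1, [-0.1, 0.1, 9.5], [0, 0, 0.3]],
    [1, [-0.1, 0.1, 10.5], [0, 0, 0.3]]
  ]
}}

```text
time_s: 27.22
tool_pos: [0.6111, -0.1093, 0.0911]
tool_rot: [[-0.991, -0.131, -0.0], [-0.131, 0.991, 0.0], [0.0, 0.0, -1.0]]
force: [0.1, -0.1, -3.4]
opening: 0.22
```

{"api": "servo_tool", "payload": {
  "deltas": [
    [1, [0, 0, 0.2], [0, 0, 0]],
    [1, [0, 0, 0.5], [0, 0, 0]],
    [1, [0, 0, 0.8], [0, 0, 0]],
    [1, [0, 0, 1.1], [0, 0, 0]],
    [1, [0, 0, 1.2], [0, 0, 0]]
  ]
}}

```text
time_s: 27.85
tool_pos: [0.6111, -0.1093, 0.0795]
tool_rot: [[-0.991, -0.131, -0.0], [-0.131, 0.991, 0.0], [0.0, 0.0, -1.0]]
force: [0.3, 0.6, -3.8]
opening: 0.219
```

{"api": "servo_tool", "payload": {
  "deltas": [
    [1, [0, 0, 0.05], [0, 0, 0]],
    [1, [0, 0, 0.1], [0, 0, 0]],
    [1, [0, 0, 0.15], [0, 0, 0]],
    [1, [0, 0, 0.2], [0, 0, 0]],
    [1, [0, 0, 0.25], [0, 0, 0]]
  ]
}}

```text
time_s: 28.48
tool_pos: [0.6113, -0.1093, 0.0772]
tool_rot: [[-0.991, -0.131, 0.0], [-0.131, 0.991, 0.0], [-0.0, 0.0, -1.0]]
force: [-0.7, -0.0, -3.3]
opening: 0.221
```

{"api": "servo_tool", "payload": {
  "deltas": [
    [1, [0, 0, 0.05], [0, 0, 0]],
    [1, [0, 0, 0.1], [0, 0, 0]],
    [1, [0, 0, 0.15], [0, 0, 0]],
    [1, [0, 0, 0.15], [0, 0, 0]],
    [1, [0, 0, 0.15], [0, 0, 0]]
  ]
}}

```text
time_s: 29.1
tool_pos: [0.6118, -0.1093, 0.0762]
tool_rot: [[-0.991, -0.131, 0.001], [-0.131, 0.991, -0.0], [-0.001, -0.0, -1.0]]
force: [0.5, 1.3, -0.3]
opening: 0.217
```

{"api": "servo_tool", "payload": {
  "deltas": [
    [0.6, [0, 0, 0], [0, 0, 0]],
    [0.55, [0, 0, 0], [0, 0, 0]],
    [0.55, [0, 0, 0], [0, 0, 0]],
    [0.55, [0, 0, -1], [0, 0, 0]],
    [0.55, [0, 0, -3], [0, 0, 0]]
  ]
}}

```text
time_s: 29.72
tool_pos: [0.6103, -0.1091, 0.1057]
tool_rot: [[-0.991, -0.131, -0.002], [-0.131, 0.991, 0.001], [0.002, 0.001, -1.0]]
force: [0.5, -0.3, 1.1]
opening: 0.449
```

{"api": "servo_tool", "payload": {
  "deltas": [
    [0.5, [0, 0, -3], [0, 0, 0]],
    [0.5, [0, 3, -3.5], [0, 0, 0]],
    [0.5, [0, 5.7, -3.5], [0, 0, 0]],
    [0.5, [0, 5.7, -3.5], [0, 0, 0]],
    [0.5, [0, 5.7, -3.5], [0, 0, 0]]
  ]
}}

```text
time_s: 30.35
tool_pos: [0.6039, -0.0533, 0.1411]
tool_rot: [[-0.991, -0.131, 0.001], [-0.131, 0.991, -0.001], [-0.001, -0.001, -1.0]]
force: [0.1, 0.6, 0.4]
opening: 0.496
```

```bash
cat >> h.py <<'E'
def fitw(lab,n,seat,rad,yaw,th=.01):
    "fit wheel centre xy from mask silhouette; seat=(x,y,z) guess"
    from scipy.optimize import minimize
    C=cam(n); t=np.linspace(0,2*np.pi,60); best=None
    for o in r.outline_of(lab,n)[:5]:
        if np.linalg.norm(np.array(o["xy"])-proj(C,seat))>110: continue
        def hull(x):
            a=np.array([np.cos(yaw),np.sin(yaw),0]); b=np.array([-a[1],a[0],0]); c=np.array([x[0],x[1],seat[2]])
            P=[proj(C,c+e*a*th+rad*(np.cos(k)*b+np.sin(k)*np.array([0,0,1]))) for e in(-1,1) for k in t]
            m=np.zeros((420,560),np.uint8); cv2.fillConvexPoly(m,cv2.convexHull(np.int32(np.round(np.array(P)*16))),1,shift=4); return m>0
        def cost(x): m=hull(x); return 1-(m&o["mask"]).sum()/max(1,(m|o["mask"]).sum())
        q=minimize(cost,seat[:2],method="Nelder-Mead",options=dict(initial_simplex=[seat[:2],np.array(seat[:2])+[.008,0],np.array(seat[:2])+[0,.008]]))
        print(n,lab,round(o["score"],2),np.round(q.x,4),"1-iou",round(q.fun,2),np.round(o["xy"]))
    return C
E
python3 - <<'E'
from h import *
print(r.state()["opening"])
fitw("worn_wheel","wrist",rk(0,0,68),.0465,TH+np.pi/2); fitw("wheel_a","wrist",rk(0,-58,74),.05,TH+np.pi/2); print(rk(0,-58,74))
go(rk(0,0,66.5),TH+np.pi/2)
E
```

```text
0.49632383759871124
wrist worn_wheel 0.82 [ 0.6046 -0.05  ] 1-iou 0.05 [275. 214.]
wrist worn_wheel 0.17 [ 0.604  -0.0525] 1-iou 1.0 [182. 209.]
wrist wheel_a 0.86 [ 0.612  -0.1079] 1-iou 0.11 [181. 210.]
[ 0.61157052 -0.1100038   0.074     ]
shift cm [-0.04  0.11  7.41] turn [-0. -0. -0.] rows 1.2 tcp [ 0.6038 -0.0536  0.1406] j6 -0.32
```

{"api": "servo_tool", "payload": {
  "deltas": [
    [0.5, [0, 0.25, 2.5], [0, 0, 0]],
    [0.5, [0, 0.25, 5], [0, 0, 0]],
    [0.5, [0, 0.25, 7], [0, 0, 0]],
    [0.5, [0, 0.25, 7.4], [0, 0, 0]],
    [0.7, [0, 0.25, 7.4], [0, 0, 0]]
  ]
}}

```text
time_s: 31.18
tool_pos: [0.6034, -0.0507, 0.0669]
tool_rot: [[-0.991, -0.131, -0.0], [-0.131, 0.991, 0.0], [0.0, 0.0, -1.0]]
force: [1.4, -0.3, 0.4]
opening: 0.309
```

{"api": "servo_tool", "payload": {
  "deltas": [
    [1, [0, 0, 0], [0, 0, 0]],
    [1, [0, 0, 0], [0, 0, 0]],
    [1, [0, 0, 0], [0, 0, 0]],
    [1, [0, 0, 0], [0, 0, 0]],
    [1, [0, 0, 0], [0, 0, 0]]
  ]
}}

```text
time_s: 31.8
tool_pos: [0.604, -0.0507, 0.0675]
tool_rot: [[-0.991, -0.131, 0.001], [-0.131, 0.991, -0.001], [-0.001, -0.001, -1.0]]
force: [-1.4, -2.3, 5.9]
opening: 0.223
```

{"api": "servo_tool", "payload": {
  "deltas": [
    [1, [0, 0, -1], [0, 0, 0]],
    [1, [0, 0, -4], [0, 0, 0]],
    [1, [0, 0, -8], [0, 0, 0]],
    [1, [0, 0, -12], [0, 0, 0]],
    [1, [0, 0, -13], [0, 0, 0]]
  ]
}}

```text
time_s: 32.42
tool_pos: [0.6048, -0.0501, 0.1992]
tool_rot: [[-0.991, -0.131, 0.004], [-0.131, 0.991, 0.0], [-0.004, -0.0, -1.0]]
force: [0.7, 0.6, -2.0]
opening: 0.222
```

Run:
```python
from h import *
s=r.state(); print(s["force"],s["opening"])
fitw("carton","top",(.4845,-.349,.03),.05,0)
C=wheels("top"); fitw("wheel_a","top",(.4845,-.349,.07),.05,.053);fitw("wheel_a","scene",(.4845,-.349,.07),.05,.053)
go((.542,-.346,.195),np.radians(3.1))
```

```text
[ 0.65107101  0.57196318 -2.03581114] 0.22188257957533533
top carton 0.82 [ 0.55   -0.3431] 1-iou 0.81 [428. 213.]
top wheel_a 0.63 c [ 0.4842 -0.336 ] len 0.098 axle deg 4.0 [431. 221.]
top wheel_a 0.55 c [ 0.4276 -0.3377] len 0.102 axle deg 3.2 [430. 242.]
top wheel_a 0.93 [ 0.4845 -0.349 ] 1-iou 1.0 [433. 245.]
top wheel_a 0.69 [ 0.4851 -0.3485] 1-iou 0.28 [433. 221.]
scene wheel_a 0.79 [ 0.4845 -0.349 ] 1-iou 1.0 [331. 232.]
scene wheel_a 0.7 [ 0.429  -0.3538] 1-iou 0.16 [335. 339.]
shift cm [ 9.850e+00 -2.855e+01 -2.000e-02] turn [  0.2  -0.1 -85.6] rows 8.0 tcp [ 0.6022 -0.0501  0.1949] j6 -0.32
```

{"api": "servo_tool", "payload": {
  "deltas": [
    [1, [1.9, -5.6, 0], [0, 0, 0]],
    [1, [3.9, -11.3, 0], [0, 0, -5]],
    [1, [5.9, -17, 0], [0, 0, -14]],
    [1, [7.9, -22.8, 0], [0, 0, -23]],
    [1, [9.8, -28.5, 0], [0, 0, -32]]
  ]
}}

```text
time_s: 33.45
tool_pos: [0.5426, -0.3473, 0.1959]
tool_rot: [[-0.768, -0.64, -0.001], [-0.64, 0.768, 0.001], [-0.0, 0.001, -1.0]]
force: [0.9, 0.3, -2.9]
opening: 0.218
```

{"api": "servo_tool", "payload": {
  "deltas": [
    [1, [0, 0, 0], [0, 0, -10]],
    [1, [0, 0, 0], [0, 0, -20]],
    [1, [0, 0, 0], [0, 0, -30]],
    [1, [0, 0, 0], [0, 0, -40]],
    [1, [0, 0, 0], [0, 0, -50]]
  ]
}}

```text
time_s: 34.08
tool_pos: [0.5432, -0.3454, 0.1956]
tool_rot: [[-0.002, -1.0, -0.001], [-1.0, 0.002, 0.001], [-0.001, 0.001, -1.0]]
force: [-0.8, 0.3, -2.4]
opening: 0.221
```

{"api": "servo_tool", "payload": {
  "deltas": [
    [1, [0, 0, 0], [0, 0, -3.6]],
    [1, [0, 0, 0], [0, 0, -3.6]],
    [1, [0, 0, 0], [0, 0, -3.6]],
    [1, [0, 0, 0], [0, 0, -3.6]],
    [1, [0, 0, 0], [0, 0, -3.6]]
  ]
}}

```text
time_s: 34.7
tool_pos: [0.5435, -0.3457, 0.1966]
tool_rot: [[0.054, -0.999, 0.0], [-0.999, -0.054, 0.0], [-0.0, -0.0, -1.0]]
force: [-0.3, 0.3, -2.5]
opening: 0.222
```

Run:
```python
from h import *
fitw("wheel_a","wrist",(.4845,-.349,.07),.05,.053)
fitw("wheel_a","wrist",(.427,-.352,.07),.05,.053)
go((.543,-.346,.067),np.radians(3.1))
```

```text
wrist wheel_a 0.82 [ 0.4863 -0.3474] 1-iou 0.09 [348. 189.]
wrist wheel_a 0.62 [ 0.4845 -0.349 ] 1-iou 1.0 [419. 191.]
wrist wheel_a 0.65 [ 0.4283 -0.3511] 1-iou 0.11 [418. 190.]
wrist wheel_a 0.63 [ 0.427 -0.352] 1-iou 1.0 [347. 191.]
shift cm [ 0.02  0.06 12.97] turn [-0.  0.  0.] rows 2.1 tcp [ 0.5436 -0.3457  0.1967] j6 -2.29
```

{"api": "servo_tool", "payload": {
  "deltas": [
    [1, [-0.1, 0, 3], [0, 0, 0]],
    [1, [-0.1, 0, 6], [0, 0, 0]],
    [1, [-0.1, 0, 8.5], [0, 0, 0]],
    [1, [-0.1, 0, 10.5], [0, 0, 0]],
    [1, [-0.1, 0, 11.8], [0, 0, 0]]
  ]
}}

```text
time_s: 35.52
tool_pos: [0.543, -0.3443, 0.0775]
tool_rot: [[0.055, -0.999, -0.001], [-0.999, -0.055, 0.001], [-0.001, 0.001, -1.0]]
force: [0.5, 0.1, -2.5]
opening: 0.217
```

{"api": "servo_tool", "payload": {
  "deltas": [
    [1, [0, 0, 0.3], [0, 0, 0]],
    [1, [0, 0, 0.6], [0, 0, 0]],
    [1, [0, 0, 0.9], [0, 0, 0]],
    [1, [0, 0, 1.1], [0, 0, 0]],
    [1, [0, 0, 1.2], [0, 0, 0]]
  ]
}}

```text
time_s: 36.15
tool_pos: [0.5436, -0.3447, 0.0668]
tool_rot: [[0.055, -0.999, 0.0], [-0.999, -0.055, -0.0], [0.0, -0.0, -1.0]]
force: [0.6, 0.2, -2.7]
opening: 0.222
```

{"api": "servo_tool", "payload": {
  "deltas": [
    [1, [0, 0, 0.1], [0, 0, 0]],
    [1, [0, 0, 0.15], [0, 0, 0]],
    [1, [0, 0, 0.2], [0, 0, 0]],
    [1, [0, 0, 0.25], [0, 0, 0]],
    [1, [0, 0, 0.3], [0, 0, 0]]
  ]
}}

```text
time_s: 36.78
tool_pos: [0.5441, -0.3457, 0.0645]
tool_rot: [[0.054, -0.999, 0.001], [-0.999, -0.054, -0.002], [0.002, -0.001, -1.0]]
force: [-0.4, -2.1, 2.1]
opening: 0.222
```

{"api": "servo_tool", "payload": {
  "deltas": [
    [0.6, [0, 0, 0], [0, 0, 0]],
    [0.5, [0, 0, 0], [0, 0, 0]],
    [0.5, [0, 0, 0], [0, 0, 0]],
    [0.5, [0, 0, -1], [0, 0, 0]],
    [0.5, [0, 0, -4], [0, 0, 0]]
  ]
}}

```text
time_s: 37.4
tool_pos: [0.5422, -0.3436, 0.1028]
tool_rot: [[0.055, -0.998, -0.003], [-0.998, -0.055, 0.003], [-0.003, 0.003, -1.0]]
force: [0.1, -0.7, 0.4]
opening: 0.502
```

{"api": "servo_tool", "payload": {
  "deltas": [
    [0.5, [0, 0, -3.5], [0, 0, 0]],
    [0.5, [0, 3, -3.5], [0, 0, 0]],
    [0.5, [0, 5.8, -3.5], [0, 0, 0]],
    [0.5, [0, 5.8, -3.5], [0, 0, 0]],
    [0.5, [0, 5.8, -3.5], [0, 0, 0]]
  ]
}}

```text
time_s: 38.02
tool_pos: [0.4863, -0.3481, 0.1393]
tool_rot: [[0.055, -0.999, 0.001], [-0.999, -0.055, -0.0], [0.0, -0.001, -1.0]]
force: [0.3, -0.5, 0.2]
opening: 0.5
```

Run:
```python
from h import *
fitw("wheel_a","wrist",(.4863,-.347,.07),.05,.053)
fitw("worn_wheel","wrist",(.544,-.345,.064),.0465,.053)
go((.4863,-.3474,.0715),np.radians(3.1)); print(r.state()["opening"])
```

```text
wrist wheel_a 0.86 [ 0.4854 -0.3482] 1-iou 0.03 [274. 208.]
wrist worn_wheel 0.64 [ 0.5422 -0.3446] 1-iou 0.12 [185. 207.]
shift cm [-0.04  0.01  6.71] turn [-0.  -0.   0.1] rows 1.1 tcp [ 0.4864 -0.3478  0.1386] j6 -2.35
0.4972489257527369
```

{"api": "servo_tool", "payload": {
  "deltas": [
    [0.5, [0, 0.1, 2.5], [0, 0, 0]],
    [0.5, [0, 0.1, 5], [0, 0, 0]],
    [0.5, [0, 0.1, 6.4], [0, 0, 0]],
    [0.5, [0, 0.1, 6.7], [0, 0, 0]],
    [0.7, [0, 0.1, 6.7], [0, 0, 0]]
  ]
}}

```text
time_s: 38.85
tool_pos: [0.485, -0.3482, 0.0721]
tool_rot: [[0.055, -0.998, 0.001], [-0.998, -0.055, -0.0], [0.0, -0.001, -1.0]]
force: [1.3, 0.1, 0.6]
opening: 0.311
```

{"api": "servo_tool", "payload": {
  "deltas": [
    [1, [0, 0, 0], [0, 0, 0]],
    [1, [0, 0, 0], [0, 0, 0]],
    [1, [0, 0, 0], [0, 0, 0]],
    [1, [0, 0, 0], [0, 0, 0]],
    [1, [0, 0, 0], [0, 0, 0]]
  ]
}}

```text
time_s: 39.48
tool_pos: [0.4853, -0.3484, 0.0726]
tool_rot: [[0.055, -0.999, 0.002], [-0.999, -0.055, -0.001], [0.001, -0.002, -1.0]]
force: [0.9, -0.0, 5.8]
opening: 0.219
```

{"api": "servo_tool", "payload": {
  "deltas": [
    [1, [0, 0, -1], [0, 0, 0]],
    [1, [0, 0, -4], [0, 0, 0]],
    [1, [0, 0, -8], [0, 0, 0]],
    [1, [0, 0, -12], [0, 0, 0]],
    [1, [0, 0, -12.6], [0, 0, 0]]
  ]
}}

```text
time_s: 40.1
tool_pos: [0.4855, -0.3489, 0.2001]
tool_rot: [[0.055, -0.999, 0.003], [-0.999, -0.055, -0.003], [0.003, -0.003, -1.0]]
force: [-0.8, -0.5, -3.5]
opening: 0.222
```

Run:
```python
from h import *
s=r.state(); print(s["force"],s["opening"])
go(rk(0,0,198)+[0,.001,0],TH+np.pi/2)
```

```text
[-0.75696815 -0.53047003 -3.49102154] 0.2218126610605431
shift cm [-29.05 -13.45   0.16] turn [-0.3 -0.  85.6] rows 8.0 tcp [ 0.4855 -0.3489  0.2001] j6 -2.35
```

{"api": "servo_tool", "payload": {
  "deltas": [
    [1, [-5.6, -2.6, 0], [0, 0, 0]],
    [1, [-11.2, -5.2, 0], [0, 0, 9]],
    [1, [-16.8, -7.8, 0], [0, 0, 18]],
    [1, [-22.4, -10.4, 0], [0, 0, 27]],
    [1, [-28, -13, 0], [0, 0, 36]]
  ]
}}

```text
time_s: 40.72
tool_pos: [0.5981, -0.0592, 0.1951]
tool_rot: [[-0.547, -0.837, -0.004], [-0.837, 0.547, 0.001], [0.002, 0.004, -1.0]]
force: [0.8, -0.6, -3.8]
opening: 0.22
```

{"api": "servo_tool", "payload": {
  "deltas": [
    [1, [0, 0, 0], [0, 0, 10]],
    [1, [0, 0, 0], [0, 0, 20]],
    [1, [0, 0, 0], [0, 0, 30]],
    [1, [0, 0, 0], [0, 0, 40]],
    [1, [0, 0, 0], [0, 0, 49.5]]
  ]
}}

```text
time_s: 41.35
tool_pos: [0.5974, -0.061, 0.1948]
tool_rot: [[-0.992, -0.127, -0.005], [-0.127, 0.992, 0.001], [0.005, 0.001, -1.0]]
force: [1.4, -0.1, -3.2]
opening: 0.218
```

Run:
```python
from h import *
go(rk(0,0,81)+[0,.001,0],TH+np.pi/2)
```

```text
shift cm [-0.82  0.84 11.38] turn [ 0.1 -0.3 -0.2] rows 1.8 tcp [ 0.5974 -0.061   0.1948] j6 -0.33
```

{"api": "servo_tool", "payload": {
  "deltas": [
    [1, [-0.8, 0.85, 0], [0, -0.3, -0.2]],
    [1, [-0.8, 0.85, 4], [0, -0.3, -0.2]],
    [1, [-0.8, 0.85, 7.5], [0, -0.3, -0.2]],
    [1, [-0.8, 0.85, 9.5], [0, -0.3, -0.2]],
    [1, [-0.8, 0.85, 10.4], [0, -0.3, -0.2]]
  ]
}}

```text
time_s: 41.98
tool_pos: [0.6042, -0.0508, 0.091]
tool_rot: [[-0.99, -0.139, 0.001], [-0.139, 0.99, 0.002], [-0.001, 0.002, -1.0]]
force: [-0.4, 0.1, -3.2]
opening: 0.217
```

{"api": "servo_tool", "payload": {
  "deltas": [
    [1, [0, 0, 0.2], [0, 0, 0]],
    [1, [0, 0, 0.5], [0, 0, 0]],
    [1, [0, 0, 0.8], [0, 0, 0]],
    [1, [0, 0, 0.9], [0, 0, 0]],
    [1, [0, 0, 0.9], [0, 0, 0]]
  ]
}}

```text
time_s: 42.6
tool_pos: [0.606, -0.0518, 0.0849]
tool_rot: [[-0.991, -0.136, 0.006], [-0.136, 0.991, 0.001], [-0.006, -0.0, -1.0]]
force: [0.0, -0.7, -3.3]
opening: 0.221
```

Run:
```python
from h import *
print(r.state()["force"]); go(rk(0,0,76.5)+[0,.001,0],TH+np.pi/2)
```

```text
[ 2.68515937e-03 -6.96404205e-01 -3.28014027e+00]
shift cm [0.2  0.06 0.84] turn [-0.   0.3  0.3] rows 0.1 tcp [ 0.606  -0.0518  0.0849] j6 -0.33
```

{"api": "servo_tool", "payload": {
  "deltas": [
    [1, [0.15, 0.05, 0.2], [0, 0.3, 0.3]],
    [1, [0.15, 0.05, 0.4], [0, 0.3, 0.3]],
    [1, [0.15, 0.05, 0.6], [0, 0.3, 0.3]],
    [1, [0.15, 0.05, 0.7], [0, 0.3, 0.3]],
    [1, [0.15, 0.05, 0.75], [0, 0.3, 0.3]]
  ]
}}

```text
time_s: 43.22
tool_pos: [0.6051, -0.0515, 0.0776]
tool_rot: [[-0.991, -0.131, 0.001], [-0.131, 0.991, 0.0], [-0.001, -0.0, -1.0]]
force: [1.3, 0.7, -1.8]
opening: 0.221
```

{"api": "servo_tool", "payload": {
  "deltas": [
    [1, [0, 0, 0.05], [0, 0, 0]],
    [1, [0, 0, 0.1], [0, 0, 0]],
    [1, [0, 0, 0.1], [0, 0, 0]],
    [1, [0, 0, 0.1], [0, 0, 0]],
    [1, [0, 0, 0.1], [0, 0, 0]]
  ]
}}

```text
time_s: 43.85
tool_pos: [0.6053, -0.0515, 0.0769]
tool_rot: [[-0.991, -0.131, 0.002], [-0.131, 0.991, -0.0], [-0.002, -0.0, -1.0]]
force: [2.8, 0.5, 2.3]
opening: 0.219
```

{"api": "servo_tool", "payload": {
  "deltas": [
    [0.65, [0, 0, 0], [0, 0, 0]],
    [0.55, [0, 0, 0], [0, 0, 0]],
    [0.55, [0, 0, 0], [0, 0, 0]],
    [0.55, [0, 0, -1], [0, 0, 0]],
    [0.55, [0, 0, -5], [0, 0, 0]]
  ]
}}

```text
time_s: 44.48
tool_pos: [0.602, -0.051, 0.1246]
tool_rot: [[-0.991, -0.131, -0.006], [-0.131, 0.991, 0.001], [0.006, 0.002, -1.0]]
force: [0.1, 0.3, -0.3]
opening: 0.447
```

Run:
```python
from h import *
print(r.state()["opening"]); fitw("wheel_a","wrist",rk(0,0,74),.05,TH+np.pi/2); fitw("wheel_a","wrist",rk(0,-58,74),.05,TH+np.pi/2)
go((.4275,-.3515,.16),np.radians(3.1)); fitw("wheel_a","scene",(.428,-.3515,.07),.05,.053)
```

```text
0.4466247358965572
wrist wheel_a 0.96 [ 0.604  -0.0525] 1-iou 1.0 [170. 222.]
wrist wheel_a 0.73 [ 0.6045 -0.0511] 1-iou 0.03 [272. 225.]
wrist wheel_a 0.8 [ 0.6116 -0.11  ] 1-iou 1.0 [276. 213.]
wrist wheel_a 0.58 [ 0.6125 -0.1081] 1-iou 0.09 [177. 210.]
shift cm [ 21.57 -27.39  -3.26] turn [ -0.2   0.1 -85.6] rows 8.0 tcp [ 0.6056 -0.0517  0.1278] j6 -0.32
scene wheel_a 0.78 [ 0.428  -0.3515] 1-iou 1.0 [331. 234.]
scene wheel_a 0.69 [ 0.431  -0.3522] 1-iou 0.14 [334. 340.]
```

{"api": "servo_tool", "payload": {
  "deltas": [
    [0.5, [3.6, -4.6, -1.5], [0, 0, 0]],
    [0.5, [7.2, -9.2, -3.2], [0, 0, -9]],
    [0.5, [10.8, -13.8, -3.2], [0, 0, -18]],
    [0.5, [14.4, -18.4, -3.2], [0, 0, -27]],
    [0.5, [18, -23, -3.2], [0, 0, -36]]
  ]
}}

```text
time_s: 45.4
tool_pos: [0.4543, -0.304, 0.1572]
tool_rot: [[-0.721, -0.693, -0.001], [-0.693, 0.721, 0.001], [0.0, 0.002, -1.0]]
force: [1.0, -0.4, 0.2]
opening: 0.5
```

{"api": "servo_tool", "payload": {
  "deltas": [
    [0.5, [0, 0, 0], [0, 0, -10]],
    [0.5, [0, 0, 0], [0, 0, -20]],
    [0.5, [0, 0, 0], [0, 0, -30]],
    [0.5, [0, 0, 0], [0, 0, -40]],
    [0.5, [0, 0, 0], [0, 0, -49.6]]
  ]
}}

```text
time_s: 46.02
tool_pos: [0.4553, -0.3024, 0.1569]
tool_rot: [[0.06, -0.998, -0.002], [-0.998, -0.06, 0.002], [-0.002, 0.002, -1.0]]
force: [0.5, 1.2, -0.7]
opening: 0.497
```

Run:
```python
from h import *
go((.4275,-.3515,.14),np.radians(3.1)); fitw("wheel_a","wrist",(.428,-.3515,.07),.05,.053); fitw("worn_wheel","wrist",(.544,-.345,.064),.0465,.053)
```

```text
shift cm [4.73 3.06 1.69] turn [0.1 0.1 0.3] rows 0.9 tcp [ 0.4553 -0.3024  0.1569] j6 -2.33
wrist wheel_a 0.87 [ 0.4278 -0.3517] 1-iou 0.04 [321. 133.]
wrist wheel_a 0.31 [ 0.5032 -0.3497] 1-iou 0.67 [241. 127.]
wrist worn_wheel 0.76 [ 0.5423 -0.3447] 1-iou 0.12 [144. 131.]
```

{"api": "servo_tool", "payload": {
  "deltas": [
    [0.5, [3.2, 2, 0], [0, 0, 0.3]],
    [0.5, [4.75, 3.05, 0], [0, 0, 0.3]],
    [0.5, [4.75, 3.05, 3], [0, 0, 0.3]],
    [0.5, [4.75, 3.05, 6], [0, 0, 0.3]],
    [0.5, [4.75, 3.05, 7.5], [0, 0, 0.3]]
  ]
}}

```text
time_s: 46.85
tool_pos: [0.4272, -0.3512, 0.0814]
tool_rot: [[0.048, -0.999, -0.002], [-0.999, -0.048, 0.002], [-0.003, 0.002, -1.0]]
force: [-0.7, -0.1, 1.1]
opening: 0.503
```

Run:
```python
from h import *
go((.4278,-.3517,.072),np.radians(3.1)); fitw("wheel_a","wrist",(.428,-.3515,.07),.05,.053)
```

```text
shift cm [ 0.06 -0.06  0.94] turn [ 0.1  0.1 -0.3] rows 0.2 tcp [ 0.4272 -0.3512  0.0814] j6 -2.42
wrist wheel_a 0.92 [ 0.4276 -0.3513] 1-iou 0.06 [269. 243.]
```

{"api": "servo_tool", "payload": {
  "deltas": [
    [0.5, [0, 0, 0.5], [0, 0, -0.3]],
    [0.5, [0, 0, 0.9], [0, 0, -0.3]],
    [0.7, [0, 0, 0.9], [0, 0, -0.3]],
    [1, [0, 0, 0.9], [0, 0, -0.3]],
    [1, [0, 0, 0.9], [0, 0, -0.3]]
  ]
}}

```text
time_s: 47.58
tool_pos: [0.4285, -0.3524, 0.0747]
tool_rot: [[0.055, -0.999, 0.001], [-0.999, -0.055, -0.0], [0.001, -0.001, -1.0]]
force: [-0.8, -0.4, 2.4]
opening: 0.215
```

{"api": "servo_tool", "payload": {
  "deltas": [
    [1, [0, 0, 0], [0, 0, 0]],
    [1, [0, 0, 0], [0, 0, 0]],
    [1, [0, 0, 0], [0, 0, 0]],
    [1, [0, 0, 0], [0, 0, 0]],
    [1, [0, 0, 0], [0, 0, 0]]
  ]
}}

```text
time_s: 48.2
tool_pos: [0.4285, -0.3524, 0.0746]
tool_rot: [[0.055, -0.999, 0.001], [-0.999, -0.055, -0.0], [0.001, -0.001, -1.0]]
force: [-0.4, 1.2, 5.2]
opening: 0.22
```

{"api": "servo_tool", "payload": {
  "deltas": [
    [1, [0, 0, -1], [0, 0, 0]],
    [1, [0, 0, -4], [0, 0, 0]],
    [1, [0, 0, -8], [0, 0, 0]],
    [1, [0, 0, -12], [0, 0, 0]],
    [1, [0, 0, -12.6], [0, 0, 0]]
  ]
}}

```text
time_s: 48.82
tool_pos: [0.4295, -0.3534, 0.2025]
tool_rot: [[0.055, -0.999, 0.003], [-0.999, -0.055, -0.003], [0.003, -0.003, -1.0]]
force: [-0.2, -0.5, -4.3]
opening: 0.213
```

Run:
```python
from h import *
s=r.state(); print(s["force"],s["opening"])
go(rk(0,58,198)+[0,.001,0],TH+np.pi/2)
```

```text
[-0.24803389 -0.4935261  -4.34257796] 0.21309253594922237
shift cm [-34.98 -18.63   0.39] turn [-0.3 -0.  85.6] rows 8.0 tcp [ 0.4295 -0.3534  0.2025] j6 -2.43
```

{"api": "servo_tool", "payload": {
  "deltas": [
    [1, [-5.3, -2.8, 0], [0, 0, 0]],
    [1, [-10.6, -5.6, 0], [0, 0, 6]],
    [1, [-15.9, -8.4, 0], [0, 0, 14]],
    [1, [-21.2, -11.2, 0], [0, 0, 22]],
    [1, [-26.5, -14, 0], [0, 0, 30]]
  ]
}}

```text
time_s: 49.45
tool_pos: [0.5529, -0.0778, 0.1977]
tool_rot: [[-0.456, -0.89, -0.003], [-0.89, 0.456, 0.001], [0.001, 0.003, -1.0]]
force: [0.4, -1.4, -4.1]
opening: 0.216
```

{"api": "servo_tool", "payload": {
  "deltas": [
    [1, [0, 0, 0], [0, 0, 10]],
    [1, [0, 0, 0], [0, 0, 20]],
    [1, [0, 0, 0], [0, 0, 30]],
    [1, [0, 0, 0], [0, 0, 40]],
    [1, [0, 0, 0], [0, 0, 50]]
  ]
}}

```text
time_s: 50.08
tool_pos: [0.5521, -0.0795, 0.1975]
tool_rot: [[-0.975, -0.222, -0.004], [-0.222, 0.975, 0.001], [0.004, 0.002, -1.0]]
force: [0.7, -0.3, -3.9]
opening: 0.222
```

Run:
```python
from h import *
go(rk(0,58,200)+[0,.001,0],TH+np.pi/2)
```

```text
shift cm [-6.21  7.36 -0.26] turn [ 0.1 -0.2  5.3] rows 1.5 tcp [ 0.5521 -0.0795  0.1975] j6 -0.48
```

{"api": "servo_tool", "payload": {
  "deltas": [
    [1, [-3.1, 3.7, 0], [0, 0, 2.6]],
    [1, [-6.2, 7.4, 0], [0, -0.2, 5.3]],
    [1, [-6.2, 7.4, 0], [0, -0.2, 5.3]],
    [1, [-6.2, 7.4, 0], [0, -0.2, 5.3]],
    [1, [-6.2, 7.4, 0], [0, -0.2, 5.3]]
  ]
}}

```text
time_s: 50.7
tool_pos: [0.5962, 0.0054, 0.1992]
tool_rot: [[-0.991, -0.135, 0.001], [-0.135, 0.991, 0.001], [-0.002, 0.0, -1.0]]
force: [-0.1, -0.2, -3.7]
opening: 0.224
```

Run:
```python
from h import *
go(rk(0,58,80)+[0,.001,0],TH+np.pi/2)
```

```text
shift cm [-1.000e-02  5.000e-02  1.192e+01] turn [0.  0.1 0.3] rows 1.9 tcp [0.5962 0.0054 0.1992] j6 -0.23
```

{"api": "servo_tool", "payload": {
  "deltas": [
    [1, [0, 0.1, 4], [0, 0, 0.3]],
    [1, [0, 0.1, 7.5], [0, 0, 0.3]],
    [1, [0, 0.1, 9.5], [0, 0, 0.3]],
    [1, [0, 0.1, 10.5], [0, 0, 0.3]],
    [1, [0, 0.1, 10.8], [0, 0, 0.3]]
  ]
}}

```text
time_s: 51.32
tool_pos: [0.5971, 0.0068, 0.092]
tool_rot: [[-0.991, -0.13, 0.003], [-0.13, 0.991, 0.001], [-0.003, 0.0, -1.0]]
force: [0.5, -0.0, -3.1]
opening: 0.225
```

{"api": "servo_tool", "payload": {
  "deltas": [
    [1, [0, 0, 0.2], [0, 0, 0]],
    [1, [0, 0, 0.5], [0, 0, 0]],
    [1, [0, 0, 0.8], [0, 0, 0]],
    [1, [0, 0, 0.9], [0, 0, 0]],
    [1, [0, 0, 0.95], [0, 0, 0]]
  ]
}}

```text
time_s: 51.95
tool_pos: [0.5975, 0.0073, 0.0827]
tool_rot: [[-0.991, -0.131, 0.004], [-0.131, 0.991, 0.0], [-0.004, -0.0, -1.0]]
force: [-0.2, -1.1, -4.2]
opening: 0.222
```

{"api": "servo_tool", "payload": {
  "deltas": [
    [1, [0, 0, 0.1], [0, 0, 0]],
    [1, [0, 0, 0.15], [0, 0, 0]],
    [1, [0, 0, 0.2], [0, 0, 0]],
    [1, [0, 0, 0.25], [0, 0, 0]],
    [1, [0, 0, 0.3], [0, 0, 0]]
  ]
}}

```text
time_s: 52.58
tool_pos: [0.5973, 0.0072, 0.08]
tool_rot: [[-0.991, -0.131, 0.004], [-0.131, 0.991, 0.0], [-0.004, -0.0, -1.0]]
force: [-0.8, -1.3, -0.2]
opening: 0.218
```

{"api": "servo_tool", "payload": {
  "deltas": [
    [1, [0, -0.05, 0.05], [0, 0.1, 0]],
    [1, [0, -0.1, 0.1], [0, 0.2, 0]],
    [1, [0, -0.1, 0.1], [0, 0.2, 0]],
    [1, [0, -0.1, 0.1], [0, 0.2, 0]],
    [1, [0, -0.1, 0.1], [0, 0.2, 0]]
  ]
}}

```text
time_s: 53.2
tool_pos: [0.5971, 0.0067, 0.0789]
tool_rot: [[-0.991, -0.131, -0.001], [-0.131, 0.991, 0.001], [0.0, 0.001, -1.0]]
force: [-5.1, 1.0, 5.1]
opening: 0.22
```

{"api": "servo_tool", "payload": {
  "deltas": [
    [0.65, [0, 0, 0], [0, 0, 0]],
    [0.55, [0, 0, 0], [0, 0, 0]],
    [0.55, [0, 0, 0], [0, 0, 0]],
    [0.55, [0, 0, -1], [0, 0, 0]],
    [0.55, [0, 0, -5], [0, 0, 0]]
  ]
}}

```text
time_s: 53.82
tool_pos: [0.5954, 0.0065, 0.1273]
tool_rot: [[-0.991, -0.131, -0.005], [-0.131, 0.991, 0.001], [0.005, 0.001, -1.0]]
force: [0.8, -0.5, 0.3]
opening: 0.456
```

Run:
```python
from h import *
s=r.state(); print(s["opening"]); 
for y in(58,0,-58): print(rk(0,y,74)); fitw("wheel_a","wrist",rk(0,y,74),.05,TH+np.pi/2)
for n in("top","scene"):
  C=cam(n)
  for o in r.outline_of("rod",n)[:2]:
    a,b,c=line(o["mask"]); print(n,o["score"],*[np.round(toz(C,x,.009),4) for x in(a,b,c)])
go((.61,.36,.16),TH+np.pi,half=False)
```

```text
0.4557957422758005
[0.59642948 0.0050038  0.074     ]
wrist wheel_a 0.94 [0.5964 0.005 ] 1-iou 1.0 [176. 221.]
wrist wheel_a 0.8 [0.5966 0.0074] 1-iou 0.05 [271. 223.]
[ 0.604  -0.0525  0.074 ]
wrist wheel_a 0.96 [ 0.6119 -0.1077] 1-iou 0.06 [ 84. 209.]
wrist wheel_a 0.9 [ 0.604  -0.0525] 1-iou 1.0 [274. 210.]
wrist wheel_a 0.66 [ 0.6042 -0.0501] 1-iou 0.08 [179. 208.]
[ 0.61157052 -0.1100038   0.074     ]
wrist wheel_a 0.83 [ 0.6038 -0.0505] 1-iou 0.08 [176. 214.]
wrist wheel_a 0.67 [ 0.6124 -0.1082] 1-iou 0.05 [ 82. 214.]
top 0.93 [0.6399 0.1369 0.009 ] [0.6073 0.3818 0.009 ] [0.6216 0.2748 0.009 ]
scene 0.56 [0.6087 0.3861 0.009 ] [0.641  0.1347 0.009 ] [0.6243 0.2643 0.009 ]
shift cm [-5.94 34.88 -3.21] turn [  0.1  -0.  -90. ] rows 8.4 tcp [0.5968 0.0064 0.1278] j6 -0.23
```

{"api": "servo_tool", "payload": {
  "deltas": [
    [0.55, [-1, 6, -3.2], [0, 0, 0]],
    [0.55, [-2, 12, -3.2], [0, 0, -8]],
    [0.55, [-3, 18, -3.2], [0, 0, -16]],
    [0.55, [-4, 24, -3.2], [0, 0, -24]],
    [0.55, [-5, 29, -3.2], [0, 0, -32]]
  ]
}}

```text
time_s: 54.95
tool_pos: [0.6085, 0.3028, 0.1602]
tool_rot: [[-0.768, -0.641, -0.001], [-0.641, 0.768, 0.0], [0.001, 0.001, -1.0]]
force: [1.1, -0.6, -0.0]
opening: 0.452
```

{"api": "servo_tool", "payload": {
  "deltas": [
    [0.55, [0, 0, 0], [0, 0, -10]],
    [0.55, [0, 0, 0], [0, 0, -20]],
    [0.55, [0, 0, 0], [0, 0, -30]],
    [0.55, [0, 0, 0], [0, 0, -40]],
    [0.55, [0, 0, 0], [0, 0, -50]]
  ]
}}

```text
time_s: 55.58
tool_pos: [0.6087, 0.3003, 0.16]
tool_rot: [[-0.002, -1.0, -0.001], [-1.0, 0.002, -0.0], [0.0, 0.001, -1.0]]
force: [-0.2, -0.6, -0.1]
opening: 0.449
```

```bash
sed -i 's/^O=.*/O=np.array([.6042,-.0512]); TH=np.radians(7.6)/' h.py
python3 - <<'E'
from h import *
C=cam("wrist")
for o in r.outline_of("rod","wrist")[:2]:
    a,b,c=line(o["mask"]); print(o["score"],a,b,*[np.round(toz(C,x,.012),4) for x in(a,b,c)])
go((.6108,.3635,.10),np.radians(187.5),half=False)
E
```

```text
0.9 [273.0765089  269.58424186] [232.78267871  -1.00999971] [0.6074 0.3848 0.012 ] [0.6379 0.1539 0.012 ] [0.6237 0.2612 0.012 ]
shift cm [-6.33 -0.16  6.  ] turn [ 0.1 -0.  -8. ] rows 1.4 tcp [0.6087 0.3002 0.16  ] j6 -1.2
```

{"api": "servo_tool", "payload": {
  "deltas": [
    [0.55, [-3, 0, 0], [0, 0, -4]],
    [0.55, [-6.4, -0.1, 0], [0, 0, -8]],
    [0.55, [-6.4, -0.1, 3], [0, 0, -8]],
    [0.55, [-6.4, -0.1, 6], [0, 0, -8]],
    [0.55, [-6.4, -0.1, 6], [0, 0, -8]]
  ]
}}

```text
time_s: 56.3
tool_pos: [0.608, 0.3632, 0.0973]
tool_rot: [[0.129, -0.992, -0.006], [-0.992, -0.129, -0.003], [0.002, 0.007, -1.0]]
force: [-0.1, 0.6, 0.3]
opening: 0.451
```

Run:
```python
from h import *
C=cam("wrist")
for o in r.outline_of("rod","wrist")[:2]:
    a,b,c=line(o["mask"]); print(o["score"],*[np.round(toz(C,x,.012),4) for x in(a,b,c)]); v,u=np.nonzero(o["mask"]); k=v>v.max()-25; print("head cols",u[k].min(),u[k].max(),v.max())
print(proj(C,r.state()["tool_pos"]))
go((.6102,.3645,-.0225),np.radians(187.5),half=False)
```

```text
0.89 [0.6279 0.2329 0.012 ] [0.6075 0.3839 0.012 ] [0.618  0.3058 0.012 ]
head cols 255 281 230
[265.88936057 255.21847642]
shift cm [-0.03  0.02 12.36] turn [ 0.   0.  -0.1] rows 2.0 tcp [0.6105 0.3642 0.1011] j6 -1.25
```

{"api": "servo_tool", "payload": {
  "deltas": [
    [0.55, [0, 0, 4], [0, 0, 0]],
    [0.55, [0, 0, 8], [0, 0, 0]],
    [0.55, [0, 0, 10.5], [0, 0, 0]],
    [0.55, [0, 0, 11.7], [0, 0, 0]],
    [0.55, [0, 0, 12.1], [0, 0, 0]]
  ]
}}

```text
time_s: 57.02
tool_pos: [0.6115, 0.3647, -0.0193]
tool_rot: [[0.131, -0.991, 0.001], [-0.991, -0.131, 0.001], [-0.001, -0.001, -1.0]]
force: [0.1, -0.1, 0.3]
opening: 0.451
```

{"api": "servo_tool", "payload": {
  "deltas": [
    [0.7, [0, 0, 0.1], [0, 0, 0]],
    [1, [0, 0, 0.1], [0, 0, 0]],
    [1, [0, 0, 0.1], [0, 0, 0]],
    [1, [0, 0, 0.1], [0, 0, 0]],
    [1, [0, 0, 0.1], [0, 0, 0]]
  ],
  "newtons": 70
}}

```text
time_s: 57.65
tool_pos: [0.6117, 0.365, -0.0196]
tool_rot: [[0.131, -0.991, 0.002], [-0.991, -0.131, 0.001], [-0.001, -0.003, -1.0]]
force: [-0.8, -0.7, 5.2]
opening: 0.182
```

Run:
```python
from h import *
s=r.state(); print(s["tool_pos"],s["opening"],s["force"])
```

```text
[ 0.61172348  0.36495309 -0.01961037] 0.1820166760150703 [-0.76567831 -0.65943865  5.19174429]
```

{"api": "servo_tool", "payload": {
  "deltas": [
    [1, [0, 0, -0.3], [0, 0, 0]],
    [1, [0, 0, -2], [0, 0.3, 0]],
    [1, [0, 0, -4], [0, 0.6, 0]],
    [1, [0, 0, -6], [0, 0.9, 0]],
    [1, [0, 0, -6.5], [0, 0.9, 0]]
  ]
}}

```text
time_s: 58.28
tool_pos: [0.6118, 0.3652, 0.0462]
tool_rot: [[0.131, -0.991, 0.005], [-0.991, -0.131, -0.014], [0.014, -0.003, -1.0]]
force: [0.9, -0.9, -1.7]
opening: 0.185
```

```bash
cat >> h.py <<'E'
def Rrod(tilt): return Rdown(TH+np.pi)@Ro.from_euler("y",tilt,degrees=True).as_matrix()
E
python3 - <<'E'
from h import *
s=r.state(); print(s["force"],s["opening"])
print("rack y now",((s["tool_pos"][:2]-O)@[-np.sin(TH),np.cos(TH)]).round(4))
go(rk(0,405,45),R=Rrod(.9)); go(rk(0,360,45),R=Rrod(.9))
C=cam("wrist")
for o in r.outline_of("rod","wrist")[:2]:
    a,b,c=line(o["mask"]); print(o["score"],a,b,*[np.round(toz(C,x,.074),4) for x in(a,b,c)])
E
```

```text
[ 0.87719713 -0.87504104 -1.74169803] 0.1854344759475051
rack y now 0.4118
shift cm [0.68 6.27 0.11] turn [-0.2  0.1 -0.1] rows 1.0 tcp [0.6118 0.3652 0.0462] j6 -1.25
shift cm [5.18 6.26 0.17] turn [-0.2  0.1 -0.1] rows 1.3 tcp [0.6118 0.3652 0.0462] j6 -1.25
0.77 [ 2.73325654e+02 -3.93366839e-02] [272.56349229 323.03199783] [0.6247 0.2593 0.074 ] [0.608  0.3883 0.074 ] [0.6171 0.3182 0.074 ]
0.53 [507.80123121  32.22279048] [562.28831814   7.14444592] [0.5401 0.2586 0.074 ] [0.5237 0.2483 0.074 ] [0.5316 0.2533 0.074 ]
```

{"api": "servo_tool", "payload": {
  "deltas": [
    [1, [0, 2, 0], [0, 0, 0]],
    [1, [0, 4, 0], [0, 0, 0]],
    [1, [0, 6.27, 0.1], [-0.2, 0, -0.1]],
    [1, [2, 6.27, 0.1], [-0.2, 0, -0.1]],
    [1, [4.3, 6.27, 0.1], [-0.2, 0, -0.1]]
  ]
}}

```text
time_s: 59.0
tool_pos: [0.5542, 0.3123, 0.0429]
tool_rot: [[0.133, -0.991, -0.002], [-0.991, -0.133, -0.016], [0.016, 0.004, -1.0]]
force: [1.7, 0.2, -1.2]
opening: 0.188
```

{"api": "servo_tool", "payload": {
  "deltas": [
    [1, [0, 0, 0], [0, 0, 0]],
    [1, [0, 0, 0], [0, 0, 0]],
    [1, [0, 0, 0], [0, 0, 0]],
    [1, [0, 0, 0], [0, 0, 0]],
    [1, [0, 0, 0], [0, 0, 0]]
  ]
}}

```text
time_s: 59.62
tool_pos: [0.5541, 0.3139, 0.0434]
tool_rot: [[0.133, -0.991, -0.001], [-0.991, -0.133, -0.016], [0.015, 0.003, -1.0]]
force: [-0.3, 0.6, -1.6]
opening: 0.184
```

Run:
```python
from h import *
go(rk(0,360,45),R=Rrod(.9))
for n in("top","scene"):
  C=cam(n)
  for o in r.outline_of("rod",n)[:1]:
    a,b,c=line(o["mask"]); print(n,o["score"],a,b,*[np.round(toz(C,x,.074),4) for x in(a,b,c)])
    # implied z of tip assuming it lies in the rack's rod plane (x=0): intersect ray with plane
    for p in(a,b):
      d=C[2].T@np.linalg.solve(C[1],[p[0],p[1],1]); o0=-C[2].T@C[3]; nn=np.array([np.cos(TH),np.sin(TH),0]); k=((rk(0,0,0)-o0)@nn)/(d@nn); q=o0+k*d; print("  plane hit: rack y",(q[:2]-O)@[-np.sin(TH),np.cos(TH)],"z",q[2])
C=cam("scene"); I=C[0]; f=5; u0,v0=240,150; im=cv2.resize(I[v0:v0+100,u0:u0+120],None,fx=f,fy=f,interpolation=cv2.INTER_CUBIC)
def L(a,b,c):
  p,q=[tuple(np.int32(np.round((proj(C,rk(*k))-[u0,v0]+.5)*f-.5))) for k in(a,b)]; cv2.line(im,[int(x) for x in p],[int(x) for x in q],c,1)
L((0,338,74),(0,127,74),(0,0,255)); L((0,127,74),(0,-99,74),(255,0,0)); L((-60,99,92),(60,99,92),(0,255,0))
cv2.imwrite("pics/s11.png",im)
```

```text
shift cm [ 0.85 -0.14 -0.15] turn [0.2 0.  0.1] rows 0.1 tcp [0.5541 0.3139 0.0434] j6 -1.28
top 0.89 [260.06069918 182.43631033] [173.91934346 194.42023465] [0.5832 0.0846 0.074 ] [0.5544 0.3024 0.074 ] [0.5683 0.1971 0.074 ]
  plane hit: rack y 0.13798344318681421 z 0.047277055811435265
  plane hit: rack y 0.3614555858803251 z 0.049844934632881754
scene 0.76 [239.04628382 155.10403921] [284.60384083 194.45860107] [0.5536 0.3154 0.074 ] [0.5832 0.0887 0.074 ] [0.5674 0.2094 0.074 ]
  plane hit: rack y 0.3727494524293256 z 0.0712801878397743
  plane hit: rack y 0.1442048950388264 z 0.07023248461129405
```

View pics/s11.png

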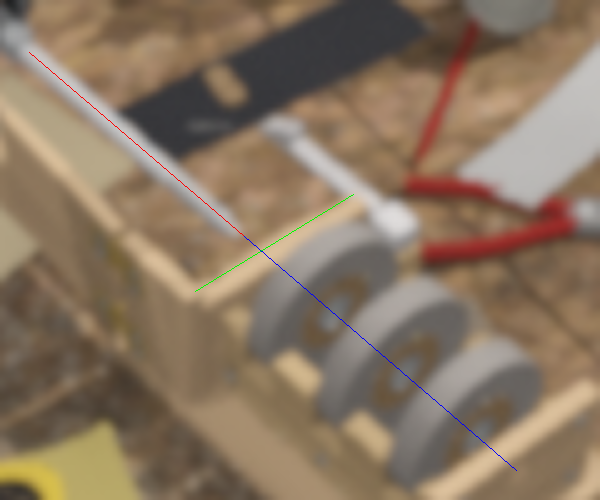

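{"api": "servo_tool", "payload": {
  "deltas": [
    [1, [0.3, -0.15, -0.15], [0.2, 0, 0.1]],
    [1, [1, -0.15, -0.15], [0.2, 0, 0.1]],
    [1, [1.8, -0.15, -0.15], [0.2, 0, 0.1]],
    [1, [2.5, -0.15, -0.15], [0.2, 0, 0.1]],
    [1, [2.9, -0.15, -0.15], [0.2, 0, 0.1]]
  ]
}}

```text
time_s: 60.5
tool_pos: [0.5595, 0.2843, 0.0454]
tool_rot: [[0.13, -0.991, 0.002], [-0.991, -0.13, -0.015], [0.015, 0.0, -1.0]]
force: [0.2, -0.6, -1.3]
opening: 0.187
```

Run:
```python
from h import *
s=r.state(); go(rk(0,340,45),R=Rrod(.9)); print(s["force"],s["wrist_torque"])
```

```text
shift cm [-0.16  0.01  0.04] turn [ 0.   0.  -0.1] rows 0.0 tcp [0.5595 0.2843 0.0454] j6 -1.32
[ 0.16949137 -0.56745514 -1.31796243] [ 0.12032755  0.00605755 -0.03502982]
```

{"api": "servo_tool", "payload": {
  "deltas": [
    [1, [0.4, 0, 0], [0, 0, 0]],
    [1, [0.8, 0, 0], [0, 0, 0]],
    [1, [1.2, 0, 0], [0, 0, 0]],
    [1, [1.6, 0, 0], [0, 0, 0]],
    [1, [2, 0, 0], [0, 0, 0]]
  ]
}}

```text
time_s: 61.12
tool_pos: [0.5621, 0.265, 0.0457]
tool_rot: [[0.131, -0.991, 0.002], [-0.991, -0.131, -0.015], [0.015, -0.0, -1.0]]
force: [0.2, -0.5, -1.9]
opening: 0.185
```

{"api": "servo_tool", "payload": {
  "deltas": [
    [1, [0.4, 0, 0], [0, 0, 0]],
    [1, [0.8, 0, 0], [0, 0, 0]],
    [1, [1.2, 0, 0], [0, 0, 0]],
    [1, [1.6, 0, 0], [0, 0, 0]],
    [1, [2, 0, 0], [0, 0, 0]]
  ]
}}

```text
time_s: 61.75
tool_pos: [0.5647, 0.2451, 0.046]
tool_rot: [[0.131, -0.991, 0.002], [-0.991, -0.131, -0.015], [0.015, -0.0, -1.0]]
force: [-1.6, 0.0, -1.9]
opening: 0.189
```

Run:
```python
from h import *
s=r.state(); go(rk(0,300,45),R=Rrod(.9)); print(s["force"],s["wrist_torque"])
C=cam("top")
for o in r.outline_of("rod","top")[:2]:
    a,b,c=line(o["mask"]); print(o["score"],a,b,*[np.round(toz(C,x,.074),4) for x in(a,b,c)])
```

```text
shift cm [-0.11  0.01  0.1 ] turn [-0.   0.  -0.1] rows 0.0 tcp [0.5647 0.2451 0.046 ] j6 -1.39
[-1.60202773  0.00914402 -1.88024971] [ 0.0714928  -0.02709943  0.03798937]
0.64 [349.63798917 249.84514538] [332.69926175 289.44359307] [ 0.4119 -0.1392  0.074 ] [ 0.3134 -0.0956  0.074 ] [ 0.3532 -0.1132  0.074 ]
0.61 [285.01798463 178.12337199] [203.70506855 189.97681214] [0.5937 0.0215 0.074 ] [0.5651 0.2271 0.074 ] [0.5776 0.1371 0.074 ]
```

{"api": "servo_tool", "payload": {
  "deltas": [
    [1, [0.8, 0, 0.1], [0, 0, 0]],
    [1, [1.6, 0, 0.12], [0, 0, 0]],
    [1, [2.4, 0, 0.13], [0, 0, 0]],
    [1, [3.2, 0, 0.14], [0, 0, 0]],
    [1, [4, 0, 0.15], [0, 0, 0]]
  ]
}}

```text
time_s: 62.48
tool_pos: [0.57, 0.205, 0.0452]
tool_rot: [[0.131, -0.991, 0.002], [-0.991, -0.131, -0.015], [0.015, -0.0, -1.0]]
force: [-0.2, 0.1, -1.5]
opening: 0.182
```

{"api": "servo_tool", "payload": {
  "deltas": [
    [1, [0.8, 0, 0.01], [0, 0, 0]],
    [1, [1.6, 0, 0.02], [0, 0, 0]],
    [1, [2.4, 0, 0.04], [0, 0, 0]],
    [1, [3.2, 0, 0.05], [0, 0, 0]],
    [1, [4, 0, 0.06], [0, 0, 0]]
  ]
}}

```text
time_s: 63.1
tool_pos: [0.5752, 0.1655, 0.0452]
tool_rot: [[0.131, -0.991, 0.002], [-0.991, -0.131, -0.015], [0.015, -0.0, -1.0]]
force: [0.0, 0.8, -1.4]
opening: 0.185
```

Run:
```python
from h import *
s=r.state(); go(rk(0,218,45),R=Rrod(.9)); print(s["force"],s["wrist_torque"],s["opening"])
C=cam("top")
for o in r.outline_of("rod","top")[:2]:
    a,b,c=line(o["mask"]); print(o["score"],a,b,*[np.round(toz(C,x,.074),4) for x in(a,b,c)])
for y in(58,0,-58): fitw("wheel_a","top",rk(0,y,74),.05,TH+np.pi/2)
```

```text
shift cm [ 0.06 -0.    0.02] turn [-0.   0.  -0.1] rows 0.0 tcp [0.5752 0.1655 0.0452] j6 -1.52
[ 0.04663591  0.83136658 -1.43844335] [ 0.12832015 -0.01187788 -0.0396664 ] 0.18521786749811475
0.74 [354.8551033  171.78867028] [232.55599414 187.96988182] [ 0.6084 -0.1549  0.074 ] [0.5697 0.1542 0.074 ] [ 0.5907 -0.0135  0.074 ]
0.51 [310.12678499 174.91234179] [237.71854614 184.97466463] [ 0.6013 -0.0419  0.074 ] [0.5772 0.1411 0.074 ] [0.589  0.0515 0.074 ]
top wheel_a 0.93 [0.5965 0.0063] 1-iou 1.0 [340. 168.]
top wheel_a 0.81 [0.5961 0.005 ] 1-iou 0.1 [288. 176.]
top wheel_a 0.77 [0.5965 0.0063] 1-iou 1.0 [315. 174.]
top wheel_a 0.74 [ 0.6042 -0.0512] 1-iou 1.0 [288. 179.]
top wheel_a 0.68 [ 0.6032 -0.0526] 1-iou 0.12 [311. 173.]
top wheel_a 0.59 [ 0.6042 -0.0512] 1-iou 1.0 [342. 170.]
top wheel_a 0.38 [ 0.6042 -0.0512] 1-iou 1.0 [292. 261.]
top wheel_a 0.19 [ 0.5853 -0.0244] 1-iou 0.92 [266. 184.]
top wheel_a 0.84 [ 0.6119 -0.1087] 1-iou 1.0 [312. 173.]
top wheel_a 0.83 [ 0.6119 -0.1087] 1-iou 1.0 [288. 177.]
top wheel_a 0.74 [ 0.6119 -0.1087] 1-iou 1.0 [432. 225.]
top wheel_a 0.56 [ 0.6107 -0.1094] 1-iou 0.12 [339. 170.]
top wheel_a 0.3 [ 0.6119 -0.1087] 1-iou 1.0 [343. 272.]
```

{"api": "servo_tool", "payload": {
  "deltas": [
    [1, [0.8, 0, 0.01], [0, 0, 0]],
    [1, [1.6, 0, 0.02], [0, 0, 0]],
    [1, [2.4, 0, 0.04], [0, 0, 0]],
    [1, [3.2, 0, 0.05], [0, 0, 0]],
    [1, [4, 0, 0.06], [0, 0, 0]]
  ]
}}

```text
time_s: 64.12
tool_pos: [0.5805, 0.1257, 0.0452]
tool_rot: [[0.131, -0.991, 0.002], [-0.991, -0.131, -0.015], [0.016, -0.0, -1.0]]
force: [0.3, -0.1, -2.1]
opening: 0.183
```

{"api": "servo_tool", "payload": {
  "deltas": [
    [1, [0.8, 0, 0.01], [0, 0, 0]],
    [1, [1.6, 0, 0.02], [0, 0, 0]],
    [1, [2.4, 0, 0.04], [0, 0, 0]],
    [1, [3.2, 0, 0.05], [0, 0, 0]],
    [1, [4, 0, 0.06], [0, 0, 0]]
  ]
}}

```text
time_s: 64.75
tool_pos: [0.5857, 0.0862, 0.0452]
tool_rot: [[0.131, -0.991, 0.002], [-0.991, -0.131, -0.015], [0.015, -0.0, -1.0]]
force: [0.8, -0.4, -1.5]
opening: 0.185
```

Run:
```python
from h import *
s=r.state(); go(rk(0,124,45),R=Rrod(.9)); print(s["force"],s["wrist_torque"],s["opening"])
C=cam("top")
for o in r.outline_of("rod","top")[:2]:
    a,b,c=line(o["mask"]); print(o["score"],*[np.round(toz(C,x,.074),4) for x in(a,b,c)])
```

```text
shift cm [ 1.46 -0.01  0.04] turn [-0.   0.  -0.1] rows 0.2 tcp [0.5857 0.0862 0.0452] j6 -1.65
[ 0.76718635 -0.41303737 -1.54690842] [ 0.10834813  0.02036327 -0.1000058 ] 0.1851985713955082
0.67 [ 0.6139 -0.1404  0.074 ] [0.5917 0.0321 0.074 ] [ 0.6028 -0.0542  0.074 ]
```

{"api": "servo_tool", "payload": {
  "deltas": [
    [1, [0.25, 0, 0], [0, 0, 0]],
    [1, [0.5, 0, 0.01], [0, 0, 0]],
    [1, [0.75, 0, 0.01], [0, 0, 0]],
    [1, [1, 0, 0.02], [0, 0, 0]],
    [1, [1.2, 0, 0.02], [0, 0, 0]]
  ]
}}

```text
time_s: 65.47
tool_pos: [0.5872, 0.0747, 0.0452]
tool_rot: [[0.131, -0.991, 0.002], [-0.991, -0.131, -0.015], [0.015, -0.0, -1.0]]
force: [0.6, -0.3, -0.6]
opening: 0.184
```

{"api": "servo_tool", "payload": {
  "deltas": [
    [1, [0.1, 0, 0], [0, 0, 0]],
    [1, [0.2, 0, 0], [0, 0, 0]],
    [1, [0.3, 0, 0], [0, 0, 0]],
    [1, [0.4, 0, 0], [0, 0, 0]],
    [1, [0.4, 0, 0], [0, 0, 0]]
  ]
}}

```text
time_s: 66.1
tool_pos: [0.5878, 0.0708, 0.0452]
tool_rot: [[0.131, -0.991, 0.002], [-0.991, -0.131, -0.015], [0.015, -0.0, -1.0]]
force: [0.1, -0.1, -1.4]
opening: 0.187
```

{"api": "servo_tool", "payload": {
  "deltas": [
    [1, [0.1, 0, 0], [0, 0, 0]],
    [1, [0.15, 0, 0], [0, 0, 0]],
    [1, [0.2, 0, 0], [0, 0, 0]],
    [1, [0.25, 0, 0], [0, 0, 0]],
    [1, [0.3, 0, 0], [0, 0, 0]]
  ]
}}

```text
time_s: 66.72
tool_pos: [0.5878, 0.0702, 0.0453]
tool_rot: [[0.132, -0.991, 0.002], [-0.991, -0.132, -0.011], [0.011, -0.0, -1.0]]
force: [-1.3, 8.6, -0.7]
opening: 0.184
```

Run:
```python
from h import *
s=r.state(); print(s["force"],s["tool_pos"])
C=cam("wrist")
for o in r.outline_of("rod","wrist")[:2]:
    a,b,c=line(o["mask"]); v,u=np.nonzero(o["mask"]); print(o["score"],a,b,v.max())
for y in (138,141,144,148): print(y,proj(C,rk(0,y,83)))
for o in r.outline_of("rod","scene")[:0]: pass
C=cam("top")
for o in r.outline_of("rod","top")[:2]:
    a,b,c=line(o["mask"]); print(o["score"],*[np.round(toz(C,x,.074),4) for x in(a,b,c)])
```

```text
[-1.30733262  8.62156941 -0.68747169] [0.58780732 0.07024009 0.04526545]
0.93 [ 2.73104944e+02 -3.76849605e-02] [272.38211636 324.02315764] 324
138 [270.37430993 320.59086813]
141 [270.38893447 326.7875513 ]
144 [270.40339727 332.91569931]
148 [270.422434   340.98190386]
0.51 [ 0.6144 -0.1403  0.074 ] [ 0.5974 -0.0086  0.074 ] [ 0.6052 -0.0692  0.074 ]
```

{"api": "servo_tool", "payload": {
  "deltas": [
    [0.7, [0, 0, 0], [0, 0, 0]],
    [0.5, [0, 0, 0], [0, 0, 0]],
    [0.5, [0, 0, 0], [0, 0, 0]],
    [0.5, [0, 0, 0], [0, 0, 0]],
    [0.5, [0, 0, 0], [0, 0, 0]]
  ]
}}

```text
time_s: 67.6
tool_pos: [0.5882, 0.0677, 0.0453]
tool_rot: [[0.131, -0.991, 0.002], [-0.991, -0.131, -0.016], [0.016, -0.0, -1.0]]
force: [-0.0, 0.2, -0.1]
opening: 0.503
```

{"api": "servo_tool", "payload": {
  "deltas": [
    [0.5, [0, 0, -1], [0, 0, 0]],
    [0.5, [0, 0, -4], [0, 0, 0]],
    [0.5, [0, 0, -8], [0, -0.8, 0]],
    [1, [0, 0, -11], [0, -0.8, 0]],
    [1, [0, 0, -11], [0, -0.8, 0]]
  ]
}}

```text
time_s: 68.22
tool_pos: [0.5905, 0.0696, 0.1589]
tool_rot: [[0.131, -0.991, 0.007], [-0.991, -0.131, -0.001], [0.002, -0.007, -1.0]]
force: [-0.1, -0.6, -0.1]
opening: 0.082
```

Run:
```python
from h import *
C=cam("wrist")
for o in r.outline_of("rod","wrist")[:2]:
    a,b,c=line(o["mask"]); v,u=np.nonzero(o["mask"]); print(o["score"],a,b,v.max(),[np.round(toz(C,x,.081),4) for x in(a,b)])
for y in (138,141,144,148): print(y,proj(C,rk(0,y,81)))
C=cam("scene")
for o in r.outline_of("door","scene")[:1]: print(o["score"],[np.round(x) for x in line(o["mask"])],[np.round(proj(C,rk(*p))) for p in((-72,153,61),(-72,308,61))])
go(rk(-112,262,160),TH+np.pi,half=False)
def P(phi,rad=105,ov=0):
    c,s=np.cos(phi),np.sin(phi); off=5+14.5*abs(s)+11*c-ov; return np.array([-72+rad*c-s*off,153+rad*s+c*off])
q0=np.array([-112,262.])
for phi in(1.5,1.3,1.1,.9,.7,.5,.35,.2,.1,.05,0,-.02):
    p=P(phi,ov=2); d=p-q0; print(phi,np.round(p),"tool shift cm",np.round([-d[1]/10,-d[0]/10],2))
```

```text
0.78 [275.55979346  33.99793452] [275.46815324 230.99882224] 231 [array([ 0.6029, -0.0412,  0.081 ]), array([0.5857, 0.0877, 0.081 ])]
138 [275.50169444 228.27461764]
141 [275.49886366 232.16823721]
144 [275.49605165 236.03603034]
148 [275.4923312  241.15335558]
0.83 [array([234., 169.]), array([265., 212.]), array([250., 190.])] [array([264., 206.]), array([233., 178.])]
shift cm [-13.99  11.1   -0.6 ] turn [ 0.1 -0.1 -0.1] rows 2.9 tcp [0.5869 0.0696 0.1539] j6 -1.69
1.5 [-83. 259.] tool shift cm [ 0.3  -2.92]
1.3 [-63. 260.] tool shift cm [ 0.25 -4.89]
1.1 [-43. 256.] tool shift cm [ 0.59 -6.9 ]
0.9 [-23. 248.] tool shift cm [ 1.36 -8.87]
0.7 [ -5. 237.] tool shift cm [  2.55 -10.69]
0.5 [ 11. 221.] tool shift cm [  4.15 -12.27]
0.35 [ 20. 206.] tool shift cm [  5.58 -13.24]
0.2 [ 28. 190.] tool shift cm [  7.18 -13.96]
0.1 [ 31. 179.] tool shift cm [  8.32 -14.29]
0.05 [ 32. 173.] tool shift cm [  8.91 -14.41]
0 [ 33. 167.] tool shift cm [  9.5 -14.5]
-0.02 [ 33. 165.] tool shift cm [  9.68 -14.53]
```

{"api": "servo_tool", "payload": {
  "deltas": [
    [1, [-4, 2, 0], [0, 0, 0]],
    [1, [-8, 5, 0], [0, 0, 0]],
    [1, [-12, 8.5, 0], [0, 0, 0]],
    [1, [-14, 11.1, 0], [0, 0, 0]],
    [1, [-14, 11.1, 0], [0, 0, 0]]
  ]
}}

```text
time_s: 69.05
tool_pos: [0.4563, 0.1945, 0.1538]
tool_rot: [[0.134, -0.991, -0.003], [-0.991, -0.134, -0.002], [0.002, 0.004, -1.0]]
force: [0.9, -0.6, -0.8]
opening: 0.003
```

{"api": "servo_tool", "payload": {
  "deltas": [
    [1, [0, 0, 3], [0, 0, 0]],
    [1, [0, 0, 6], [0, 0, 0]],
    [1, [0, 0, 9], [0, 0, 0]],
    [1, [0, 0, 10.3], [0, 0, 0]],
    [1, [0, 0, 10.3], [0, 0, 0]]
  ]
}}

```text
time_s: 69.68
tool_pos: [0.4589, 0.193, 0.051]
tool_rot: [[0.131, -0.991, -0.002], [-0.991, -0.131, -0.002], [0.002, 0.002, -1.0]]
force: [-0.1, 0.1, 0.4]
opening: -0.001
```

Run:
```python
from h import *
go(rk(-112,262,50),TH+np.pi,half=False); print(r.state()["force"])
```

```text
shift cm [-0.07  0.03  0.1 ] turn [ 0.1 -0.1 -0.1] rows 0.0 tcp [0.4589 0.193  0.051 ] j6 -1.43
[-0.10273487  0.05921451  0.37911754]
```

Now I sweep the door shut along its arc.

{"api": "servo_tool", "payload": {
  "deltas": [
    [1, [0.3, -2.5, 0], [0, 0, 0]],
    [1, [0.25, -4, 0], [0, 0, 0]],
    [1, [0.25, -5, 0], [0, 0, 0]],
    [1, [0.4, -6, 0], [0, 0, 0]],
    [1, [0.6, -6.9, 0], [0, 0, 0]]
  ]
}}

```text
time_s: 70.3
tool_pos: [0.5292, 0.1967, 0.0523]
tool_rot: [[0.131, -0.991, 0.0], [-0.991, -0.131, -0.001], [0.001, -0.0, -1.0]]
force: [-0.2, -0.4, -0.2]
opening: -0.003
```

{"api": "servo_tool", "payload": {
  "deltas": [
    [1, [0.7, -1.95, 0], [0, 0, 0]],
    [1, [1.2, -2.9, 0], [0, 0, 0]],
    [1, [1.9, -3.8, 0], [0, 0, 0]],
    [1, [2.7, -4.6, 0], [0, 0, 0]],
    [1, [3.5, -5.35, 0], [0, 0, 0]]
  ]
}}

```text
time_s: 70.92
tool_pos: [0.5866, 0.1685, 0.052]
tool_rot: [[0.131, -0.991, -0.0], [-0.991, -0.131, -0.001], [0.001, 0.0, -1.0]]
force: [0.2, 0.5, 0.3]
opening: 0.001
```

{"api": "servo_tool", "payload": {
  "deltas": [
    [1, [0.7, -0.5, 0], [0, 0, 0]],
    [1, [1.4, -1, 0], [0, 0, 0]],
    [1, [2.2, -1.35, 0], [0, 0, 0]],
    [1, [3, -1.7, 0], [0, 0, 0]],
    [1, [3.6, -1.9, 0], [0, 0, 0]]
  ]
}}

```text
time_s: 71.55
tool_pos: [0.6096, 0.136, 0.0521]
tool_rot: [[0.131, -0.991, -0.001], [-0.991, -0.131, 0.0], [-0.0, 0.001, -1.0]]
force: [-3.0, 3.8, 1.3]
opening: 0.004
```

Run:
```python
from h import *
go(rk(33,167,50),TH+np.pi,half=False); print(r.state()["force"])
C=cam("scene")
for o in r.outline_of("door","scene")[:1]: print(o["score"],[np.round(x) for x in line(o["mask"])],[np.round(proj(C,rk(*p))) for p in((-72,153,61),(80,153,61))])
```

```text
shift cm [ 1.78 -0.29  0.21] turn [ 0.   0.  -0.1] rows 0.3 tcp [0.6096 0.136  0.0521] j6 -1.58
[-2.95185212  3.76524891  1.33540729]
0.84 [array([302., 171.]), array([271., 202.]), array([285., 188.])] [array([264., 206.]), array([303., 183.])]
```

{"api": "servo_tool", "payload": {
  "deltas": [
    [1, [0.2, -0.05, 0], [0, 0, 0]],
    [1, [0.4, -0.1, 0], [0, 0, 0]],
    [1, [0.6, -0.15, 0], [0, 0, 0]],
    [1, [0.8, -0.2, 0], [0, 0, 0]],
    [1, [1, -0.2, 0], [0, 0, 0]]
  ]
}}

```text
time_s: 72.28
tool_pos: [0.613, 0.126, 0.052]
tool_rot: [[0.131, -0.991, -0.0], [-0.991, -0.131, -0.002], [0.002, 0.0, -1.0]]
force: [-2.0, 2.4, 0.7]
opening: -0.003
```

{"api": "servo_tool", "payload": {
  "deltas": [
    [1, [0.15, 0, 0], [0, 0, 0]],
    [1, [0.3, 0, 0], [0, 0, 0]],
    [1, [0.45, 0, 0], [0, 0, 0]],
    [1, [0.6, 0, 0], [0, 0, 0]],
    [1, [0.7, 0, 0], [0, 0, 0]]
  ]
}}

```text
time_s: 72.9
tool_pos: [0.6147, 0.1192, 0.0524]
tool_rot: [[0.131, -0.991, 0.001], [-0.991, -0.131, -0.001], [0.001, -0.001, -1.0]]
force: [-0.1, 1.3, -0.3]
opening: 0.001
```

{"api": "servo_tool", "payload": {
  "deltas": [
    [1, [0.1, 0, 0], [0, 0, 0]],
    [1, [0.2, 0, 0], [0, 0, 0]],
    [1, [0.3, 0, 0], [0, 0, 0]],
    [1, [0.4, 0, 0], [0, 0, 0]],
    [1, [0.4, 0, 0], [0, 0, 0]]
  ]
}}

```text
time_s: 73.53
tool_pos: [0.6149, 0.1154, 0.0523]
tool_rot: [[0.131, -0.991, 0.001], [-0.991, -0.131, -0.001], [0.001, -0.0, -1.0]]
force: [0.3, 2.3, 0.9]
opening: -0.002
```

{"api": "servo_tool", "payload": {
  "deltas": [
    [1, [0.1, 0, 0], [0, 0, 0]],
    [1, [0.2, 0, 0], [0, 0, 0]],
    [1, [0.3, 0, 0], [0, 0, 0]],
    [1, [0.4, 0, 0], [0, 0, 0]],
    [1, [0.4, 0, 0], [0, 0, 0]]
  ]
}}

```text
time_s: 74.15
tool_pos: [0.6153, 0.1115, 0.0523]
tool_rot: [[0.131, -0.991, 0.0], [-0.991, -0.131, -0.001], [0.001, -0.0, -1.0]]
force: [1.0, 4.0, 0.7]
opening: -0.002
```

{"api": "servo_tool", "payload": {
  "deltas": [
    [1, [0.1, 0, 0], [0, 0, 0]],
    [1, [0.2, 0, 0], [0, 0, 0]],
    [1, [0.3, 0, 0], [0, 0, 0]],
    [1, [0.3, 0, 0], [0, 0, 0]],
    [1, [0.3, 0, 0], [0, 0, 0]]
  ]
}}

```text
time_s: 74.78
tool_pos: [0.6154, 0.1108, 0.0523]
tool_rot: [[0.132, -0.991, 0.0], [-0.991, -0.132, 0.003], [-0.003, -0.0, -1.0]]
force: [0.4, 9.5, 0.4]
opening: -0.001
```

Run:
```python
from h import *
s=r.state(); print(s["force"],(s["tool_pos"][:2]-O)@[[np.cos(TH),-np.sin(TH)],[np.sin(TH),np.cos(TH)]])
C=cam("scene"); print([np.round(proj(C,rk(*p))) for p in((-72,153,106),(80,153,106),(66,123,86))])
for o in r.outline_of("door","scene")[:1]: v,u=np.nonzero(o["mask"]); print(o["score"],[np.round(x) for x in line(o["mask"])],u.min(),u.max(),v.min(),v.max())
f=6; cv2.imwrite("pics/s12.png",cv2.resize(C[0][150:230,250:350],None,fx=f,fy=f,interpolation=cv2.INTER_CUBIC))
```

```text
[0.43587862 9.4995549  0.42082783] [0.03249578 0.1591035 ]
[array([263., 196.]), array([303., 172.]), array([306., 184.])]
0.58 [array([310., 179.]), array([267., 202.]), array([288., 191.])] 265 308 175 206
```

View pics/s12.png

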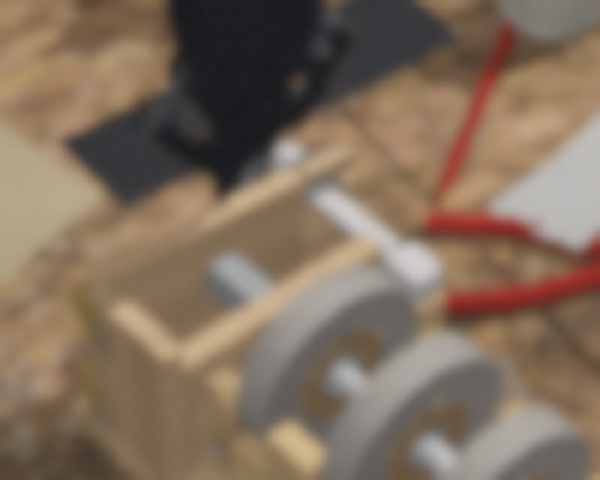

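{"api": "servo_tool", "payload": {
  "deltas": [
    [1, [-0.5, 0, 0], [0, 0, 0]],
    [1, [-2, 0, 0], [0, 0, 0]],
    [1, [-5, 0, 0], [0, 0, 0]],
    [1, [-8, 0, -3], [0, 0, 0]],
    [1, [-8, 0, -8], [0, 0, 0]]
  ]
}}

```text
time_s: 75.5
tool_pos: [0.6019, 0.189, 0.1302]
tool_rot: [[0.134, -0.991, -0.006], [-0.991, -0.134, -0.004], [0.003, 0.007, -1.0]]
force: [1.6, -0.2, -0.8]
opening: 0.001
```

{"api": "servo_tool", "payload": {
  "deltas": [
    [1, [-2, 6, -4], [0, 0, 0]],
    [1, [-4, 12, -8], [0, 0, 0]],
    [1, [-6, 14, -8], [0, 0, 0]],
    [1, [-6, 14, -8], [0, 0, 0]],
    [1, [-6, 14, -8], [0, 0, 0]]
  ]
}}

```text
time_s: 76.12
tool_pos: [0.4585, 0.2287, 0.2116]
tool_rot: [[0.131, -0.991, 0.0], [-0.991, -0.131, -0.003], [0.003, -0.0, -1.0]]
force: [0.8, 1.3, -0.9]
opening: 0.004
```

Run:
```python
from h import *
s=r.state(); print(s["tool_pos"],s["time_s"])
for n in("scene","top"):
  C=cam(n)
  for l in("door","rod","hook"):
    for o in r.outline_of(l,n)[:1]: print(n,l,round(o["score"],2),[np.round(toz(C,x,{"door":.106,"rod":.078,"hook":.086}[l])[:2],3) for x in line(o["mask"])])
  for q,(l,z,rd) in {(.543,-.345):("worn_wheel",.064,.0465)}.items(): fitw(l,n,(*q,z),rd,.053)
for y in(58,0,-58): fitw("wheel_a","scene",rk(0,y,74),.05,TH+np.pi/2)
print(rk(80,153,106),rk(-72,153,106))
C=cam("top"); a=cv2.resize(C[0][120:260,210:470],None,fx=3,fy=3,interpolation=cv2.INTER_CUBIC); cv2.imwrite("pics/t13.png",a)
```

```text
[0.45849451 0.22870314 0.21164715] 76.125
scene door 0.91 [array([0.662, 0.085]), array([0.511, 0.063]), array([0.581, 0.073])]
scene rod 0.47 [array([0.584, 0.084]), array([ 0.618, -0.163]), array([ 0.598, -0.019])]
scene hook 0.51 [array([0.649, 0.1  ]), array([0.659, 0.052]), array([0.654, 0.076])]
scene worn_wheel 0.67 [ 0.5438 -0.3461] 1-iou 0.27 [372. 312.]
scene worn_wheel 0.27 [ 0.4933 -0.3623] 1-iou 0.68 [342. 342.]
top door 0.62 [array([0.666, 0.11 ]), array([0.511, 0.088]), array([0.589, 0.099])]
top hook 0.6 [array([ 0.617, -0.159]), array([0.583, 0.086]), array([ 0.596, -0.003])]
top worn_wheel 0.59 [ 0.5431 -0.3451] 1-iou 0.15 [431. 197.]
scene wheel_a 0.69 [0.5965 0.0063] 1-iou 1.0 [329. 232.]
scene wheel_a 0.69 [0.5979 0.006 ] 1-iou 0.3 [304. 208.]
scene wheel_a 0.62 [ 0.6057 -0.0521] 1-iou 0.18 [321. 221.]
scene wheel_a 0.62 [0.5345 0.0524] 1-iou 0.82 [302. 231.]
scene wheel_a 0.85 [0.5999 0.0096] 1-iou 0.29 [305. 209.]
scene wheel_a 0.77 [ 0.6146 -0.1066] 1-iou 0.2 [333. 235.]
scene wheel_a 0.63 [ 0.6072 -0.0498] 1-iou 0.19 [317. 220.]
scene wheel_a 0.69 [ 0.6136 -0.1104] 1-iou 0.28 [334. 232.]
scene wheel_a 0.69 [ 0.6072 -0.0525] 1-iou 0.33 [319. 219.]
scene wheel_a 0.63 [ 0.6119 -0.1087] 1-iou 1.0 [302. 207.]
[0.66326202 0.11103649 0.106     ] [0.51259725 0.09093352 0.106     ]
```

View pics/t13.png

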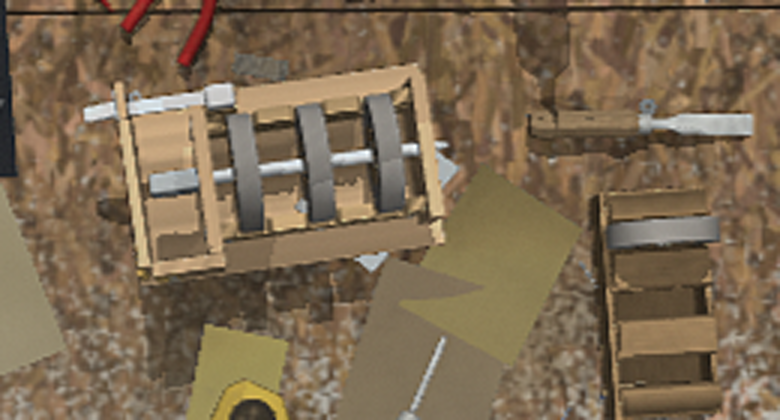

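Run:
```python
from h import *
C=cam("top")
for o in r.outline_of("door","top")[:1]: print(o["score"],[np.round(toz(C,x,.106)[:2],3) for x in line(o["mask"])])
print(r.sign_off())
```

```text
0.76 [array([0.668, 0.111]), array([0.517, 0.088]), array([0.593, 0.1  ])]
the job is handed in; nothing more can be done
None
```

The grinding wheels are swapped and the job is handed in after about 76 s of robot time; sign-off gave no verdict.

- **Order:** all three carton slots were full, so the first new wheel went into bay_a. The worn wheel then took the slot that freed, and the other two new wheels went into bay_b and bay_c. The hook was pressed and the rod drawn out before this.
- **Rod and door:** I pushed the rod back until the shoulder met the end board with about 9 N. Then I swept the door shut against its stop, also with about 9 N.

**Last checks, with the arm clear:**
- The top view shows three wheels on the rod, with its tip through the far board, and the worn wheel upright in its slot.
- The head's end was at rack y 140 mm in the wrist view after release, 1 mm short of nominal home, within the calibration error.
- The door lies on its shut line in the top view and stayed there against its opening spring, so I take the hook as snapped in. I inferred this and did not see the barb itself.
- I moved nothing else on purpose, but I did not measure the sanding block, tape measure or screwdriver again at the end.

**Disagreements and overruns:**
- With the fingers shut, contact came about 27 mm higher than the reported TCP. I found this by touch at the hook and allowed for it from then on.
- The scene-camera wheel fits were loose, up to about 4 mm from the seats. The wrist fits, taken before the rod went in, were within about 2.5 mm.
- I viewed 18 pictures, four over the budget of 14.

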